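# Load two reagent troughs from a gravity dispenser

## Task

Draw the two lowest troughs, one after the other, by their tabs out of the bottom of the upright dispenser, so that the rest of the stack drops down, and set one fully down in each of the tray's two bays with its tab hanging out over the front edge. Keep the troughs upright, leave the other two stacked in the dispenser, and do not disturb the timer or the marker.

Things in the scene. Friction and masses are not known exactly. Their poses are not given: they have to be found in the camera images.
- dispenser: fixed upright bare-metal gravity dispenser, 170 high; four troughs lie flat in it one on another, tabs out at the front (-x). Origin on the bench under the stack's middle; x to its back, z up. Floor 34 above the bench. Guides have 3 clearance; the front flanges (52 gap for the tabs) end 34 above the floor, so only the lowest trough can be drawn out, straight along -x; after 125 it is clear of the next tab above and the rest drop by themselves.
- outlet (a point): fixed point of the dispenser: middle of the outer 20 of the lowest tab (70 in front of the dispenser's origin, 40 above the bench), same axes. Tabs hang in free air, 18 of air between one and the next above. To hold the lowest only, take its outer 15 to 20 by the two sides (30 apart, along y), the tool leaning back 35 to 45 degrees from vertical, away from the stack.
- bay_left (a point): left bay of the fixed grey tray (94 x 182, walls 18 above the floor): centre of the bay's floor, 30 above the bench. x to the tray's back wall, y left, z up. Bay 86 x 76 inside: 3 clearance all round a trough. At its front (-x) two corner stops 8 high leave a 44 gap for the tab, which hangs in free air past the tray's front edge, 47 in front of this point.
- bay_right (a point): the same point of the tray's right bay (96 from the left one, along its -y).
- trough_1_c (a point): lowest trough: white, open-topped, 80 long (x) x 70 wide x 30 high, walls 4, one rib inside, about 90 g. A grip tab 40 long, 30 wide, 12 thick, underside level with the trough's, sticks out at the foot of its front end along -x (tip 80 from the centre). Point: centre of the body, 15 above its underside; x points away from the tab, z up.
- trough_2_c (a point): trough of the same make, same point and axes; starts second from below (30 higher).
- trough_3_c (a point): trough of the same make, same point and axes; starts third from below and stays in the dispenser.
- trough_4_c (a point): trough of the same make, same point and axes; starts on top and stays in the dispenser.
- timer: small white timer, 66 x 66 x 19, bystander; origin under its centre
- marker: marker pen, 135 long, 14 thick, bystander; origin under its centre
Things that resemble listed ones, but are neither listed nor needed, are in the scene too. What is shaped like the part that bears trough_2_c but yellow is not meant.

How it is judged (in metres and radians):
On the way, in this order (a step that is already met when the one before it is completed fails the run):
1. the lowest trough is out of the dispenser and the stack has dropped onto the dispenser's floor (horizontal distance between trough_1_c and dispenser above 0.1 m and z of trough_2_c in the frame of dispenser below 0.054 m and horizontal distance between trough_2_c and dispenser below 0.012 m and angle between trough_2_c's own z axis and vertical below 0.06 rad), for 0.2 s.
2. the second trough is out as well and the stack has dropped again (horizontal distance between trough_2_c and dispenser above 0.1 m and z of trough_3_c in the frame of dispenser below 0.054 m and horizontal distance between trough_3_c and dispenser below 0.012 m and angle between trough_3_c's own z axis and vertical below 0.06 rad), for 0.2 s.
At the end, for the whole second after the job is handed in: The two lowest troughs sit one in each bay: centre within 6 mm of the bay's, underside within 3 mm of its floor, level within 0.06 rad. The other two are stacked on the dispenser's floor: within 12 mm of its axis, at most 5 mm too high, level within 0.06 rad (((horizontal distance between trough_1_c and bay_left below 0.006 m and z of trough_1_c in the frame of bay_left between 0.012 and 0.018 m and angle between each of trough_1_c, trough_2_c's own z axis and vertical below 0.06 rad and horizontal distance between trough_2_c and bay_right below 0.006 m and z of trough_2_c in the frame of bay_right between 0.012 and 0.018 m) or (horizontal distance between trough_1_c and bay_right below 0.006 m and z of trough_1_c in the frame of bay_right between 0.012 and 0.018 m and angle between each of trough_1_c, trough_2_c's own z axis and vertical below 0.06 rad and horizontal distance between trough_2_c and bay_left below 0.006 m and z of trough_2_c in the frame of bay_left between 0.012 and 0.018 m)) and z of trough_3_c in the frame of dispenser below 0.054 m and horizontal distance between each of trough_3_c, trough_4_c and dispenser below 0.012 m and angle between each of trough_3_c, trough_4_c's own z axis and vertical below 0.06 rad and z of trough_4_c in the frame of dispenser below 0.084 m); the robot touches nothing.
It fails at once if a trough is tipped by more than 0.6 rad (angle between any of trough_1_c, trough_2_c, trough_3_c, trough_4_c's own z axis and vertical above 0.6 rad).
It fails at once if one of the upper two troughs leaves the dispenser (horizontal distance between any of trough_3_c, trough_4_c and dispenser above 0.03 m).
It fails at once if the timer or marker is moved by more than 25 mm (distance of any of timer, marker from where it was at the start of the episode above 0.025 m).
It also fails if it takes over 72 s, if anything falls off the work surface, if the arm or the gripper's body presses on something with over 40 N, if the wrist force passes 120 N, or if a joint passes its speed limit or range.

## Robot

A 6-joint arm with a two-finger parallel gripper is mounted at the origin on a cart in front of the work surface, level with it; the furniture and walls round the work are solid. World frame = base frame: x ahead of the robot, y to its left, z up, the work surface at z = 0. Lengths are in mm, angles in rad, forces in N, time in s.
With the tool pointing down it reaches from about 350 to 975 mm from the base axis. Payload 7.1 kg.
Tool frame: the origin (TCP) lies on the centre line of the jaws, within the pads' length; the fingertips stand 14 mm ahead of it and the grasp point (between the pads) lies 5 mm behind it; x points along the fingers, z is the direction in which the jaws open and shut, and the axes are right-handed (so a half turn about x gives the same grasp; the last joint's range is limited). The gripper opens to 88 mm and grips with 3 to 60 N. Pads are 20 mm wide; open, the fingers measure 115 mm over their backs; the gripper's body (75 mm by 178 mm) begins 61 mm behind the grasp point.
Start: joints at [-1.298, 0.423, 1.63, -0, 1.089, -0.019], TCP at [179.816, -598.558, 236.675] pointing down, gripper open.
Joint ranges: [-3, 3], [-0.9, 2.11], [0.09, 2.58], [-1.31, 4.45], [0.11, 2.69], [-2.54, 2.54]. Speed limits (rad/s): [2.39, 2.39, 3.01, 3.14, 3.14, 3.14].

## Interface

Orientations are given as a rotation vector (axis times angle).
In Python, from workcell import ctrl gives the robot as it stands.
- The arm moves only by the tool servo_tool, never from a script. Its argument "plan" is a list that holds one entry, the list of rows, each a list of 7 numbers: the shift along the tool's x, y, z in cm, then the turn, a rotation vector about the tool's x, y, z in rad, then the finger opening in cm, from 0 to 8.78. A call has 1 to 8 rows; each row is the pose to reach, as a shift and turn from the pose commanded when the call began, along the tool's axes at that moment; what a row does not reach only later rows make up. A row lasts 1/12 s, in which the tool goes at most 41.7 mm and 7.16 degrees, less where a joint would pass 70% of its speed; a pose out of reach is approached as far as the arm can. A call with a gripper value outside its range is refused whole. The fingers move at their own pace and stop on an object; the grip force is fixed at half the most. Time passes only in rows, so rows that repeat a pose let the fingers close. It gives the time, the measured TCP pose, the force and the opening at its end, in the units of the state.
- ctrl.get_obs(): the state, without advancing time (a new reading comes with each control period).
- ctrl.get_image(name): name is "scene" or "top" or "wrist"; returns the picture (420x560x3 uint8, red, green, blue); there is no depth.
- ctrl.calibration(name): a dict with "K" (3x3 intrinsics, pixels), "view" (4x4, takes a point from world to camera coordinates). Camera axes: x right, y up, looking along -z (the intrinsics and any distortion apply to the point x, -y, -z); pixel columns grow to the right and rows downward; lengths in mm; the calibration is good to about 2 mm. A picture is of the moment at which its call begins: read the wrist's pose just before it. calibration takes no time and is no camera call; for the wrist camera it gives the pose at the moment of the call.
- ctrl.close_job(): hands the job in, once; it reports no verdict.
The state is a dict: "t": time; "qpos": joint angles; "qvel": joint speeds; "joint_torque": joint torques, N m; "ee_pos": TCP position; "orientation": TCP orientation; "ft_force": force on the tool from outside, world axes, zero at the start; "moment": the same for the moment, N m; "width": finger opening in mm.
Only numpy, scipy, OpenCV 4.12 (cv2) and the standard library are available. Lean on these libraries where they do the work, as an engineer would, in place of code of your own. Each camera call takes 0.05 s, during which the arm holds its last target.

## Working session

There is one attempt and no reset: what is moved stays moved. The work goes in short steps, Python scripts to look and compute and a tool call to move; the robot and the scene stay as the last step left them, time stands still between calls to the robot, and variables do not carry over. Pictures are saved under pics/ and viewed, and the job is handed in when it is done.

Besides the shell and the picture viewer there is one more tool, called after ">>>" as name([rows], argument=value, ...), one row to a line, values as JSON. servo_tool: Moves the arm, as the interface text tells. Its arguments: {"type":"object","properties":{"plan":{"type":"array","items":{"type":"array","items":{"type":"array","items":{"type":"number"}}}}},"required":["plan"]}

```bash
ls; mkdir -p pics
python3 - <<'E'
from workcell import ctrl
import cv2
print(ctrl.get_obs())
for n in ["scene","top","wrist"]:
    c=ctrl.calibration(n); print(n,c)
    cv2.imwrite(f"pics/{n}0.png",ctrl.get_image(n)[:,:,::-1])
E
```

```text
pics
{'t': 0.0, 'qpos': array([-1.29800607e+00,  4.23814288e-01,  1.63067377e+00, -2.50698802e-05,
        1.08861846e+00, -1.89849303e-02]), 'qvel': array([-7.95673836e-04,  1.28272006e-03, -1.15850800e-03, -8.79191274e-04,
       -7.66329290e-04,  7.66177370e-05]), 'joint_torque': array([ 1.92172593e-03, -5.44623470e+01, -2.73670703e+01,  6.45478070e-02,
        2.27232609e-02, -1.41718529e-04]), 'ee_pos': array([ 179.66701224, -598.06352485,  235.92464502]), 'orientation': array([ 0.99254679,  1.33446394, -0.99103647]), 'ft_force': array([-0.52718765, -0.81882784, -0.90938792]), 'moment': array([0.02266044, 0.02664774, 0.00166499]), 'width': 87.84540864962361}
scene {'K': array([[458.92316634,   0.        , 279.21769156],
       [  0.        , 458.92316634, 207.27858381],
       [  0.        ,   0.        ,   1.        ]]), 'view': array([[-6.41383406e-01, -7.67020141e-01, -1.75336772e-02,
         3.95406107e+02],
       [ 3.71795184e-01, -3.30724099e-01,  8.67404122e-01,
        -2.85717252e+02],
       [-6.71115242e-01,  5.49819673e-01,  4.97295343e-01,
        -7.35294120e+02]
[... 420 characters left out ...]
24430e+02],
       [-5.22827296e-02,  8.52729652e-03,  9.98595915e-01,
        -9.28603786e+02],
       [ 0.00000000e+00,  0.00000000e+00,  0.00000000e+00,
         1.00000000e+00]])}
wrist {'K': array([[308.15727565,   0.        , 274.3949251 ],
       [  0.        , 308.15727565, 210.38359835],
       [  0.        ,   0.        ,   1.        ]]), 'view': array([[ 2.86652546e-01, -9.58033156e-01, -1.67015654e-03,
        -6.23310681e+02],
       [ 9.28599505e-01,  2.78273693e-01, -2.45492793e-01,
         2.82606900e+01],
       [ 2.35654996e-01,  6.88202278e-02,  9.69396977e-01,
        -3.89985679e+02],
       [ 0.00000000e+00,  0.00000000e+00,  0.00000000e+00,
         1.00000000e+00]])}
```

View pics/scene0.png

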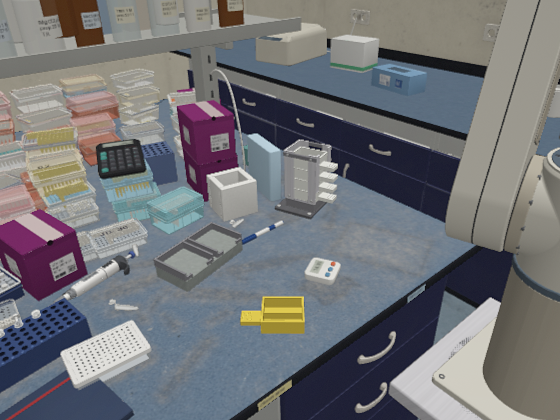

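View pics/top0.png

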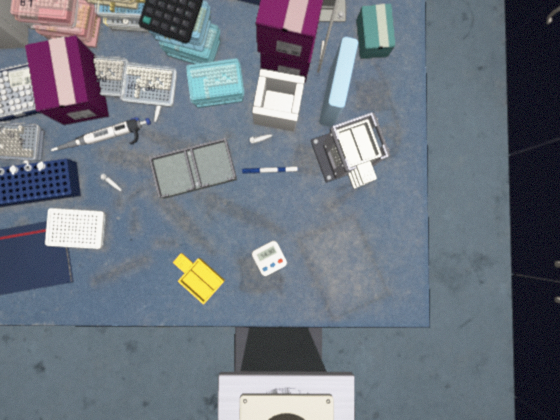

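View pics/wrist0.png

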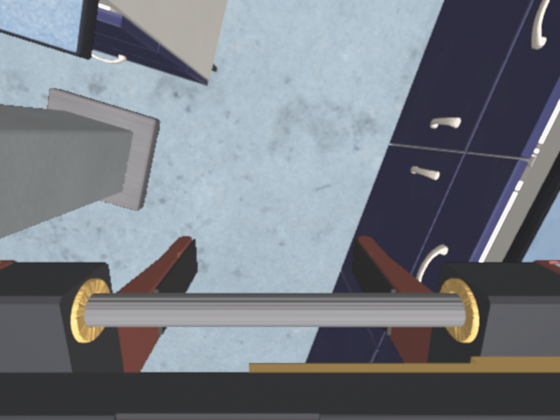

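The scene shows the dispenser at top-view pixel (358,145) with its tabs pointing to the lower right (about (362,175)). The grey tray is at (193,168), the marker at (270,170), the timer at (269,258), and the yellow decoy at (200,278). Next I'll enlarge crops of the dispenser and tray.

Run:
```python
import cv2,numpy as np
t=cv2.imread("pics/top0.png");s=cv2.imread("pics/scene0.png")
def crop(im,x,y,w,h,k,n):
    cv2.imwrite(f"pics/{n}.png",cv2.resize(im[y:y+h,x:x+w],None,fx=k,fy=k,interpolation=cv2.INTER_CUBIC))
crop(t,300,100,100,100,6,"t_disp");crop(t,140,130,110,75,7,"t_tray")
crop(s,265,130,90,95,6,"s_disp");crop(s,145,215,110,80,7,"s_tray")
```

```text
(no output)
```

View pics/t_disp.png

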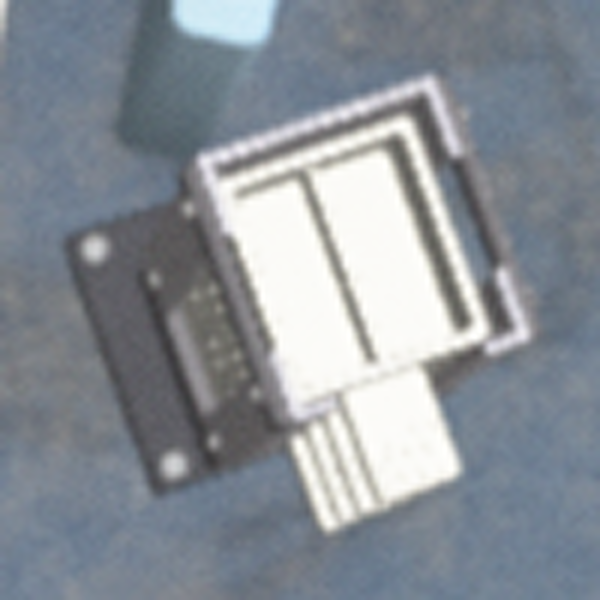

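View pics/t_tray.png

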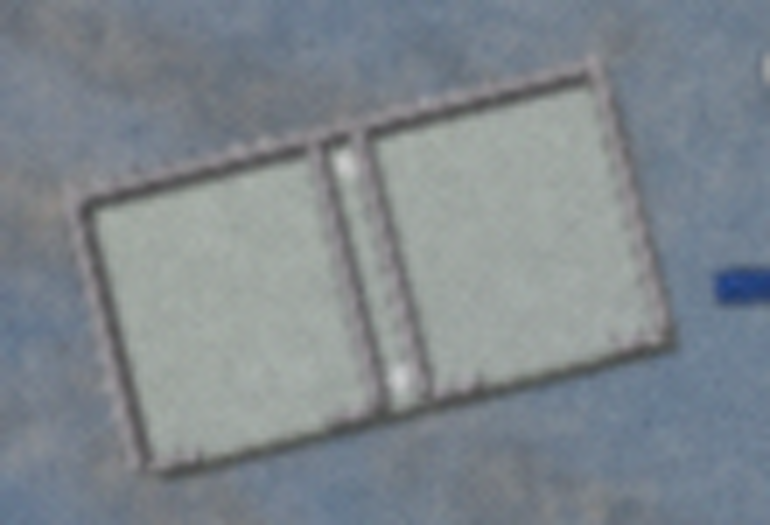

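View pics/s_disp.png

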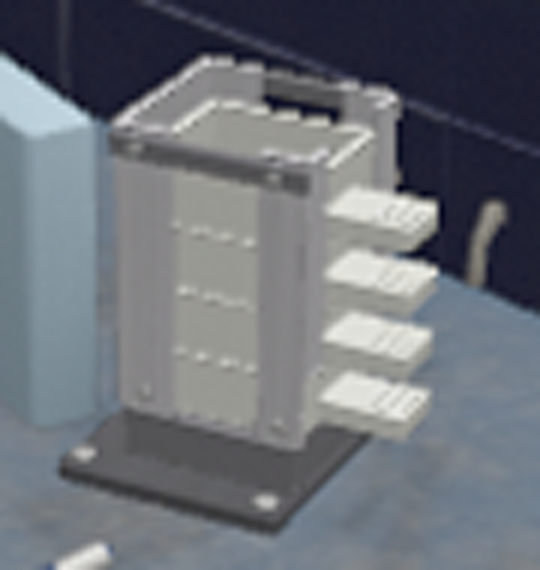

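View pics/s_tray.png

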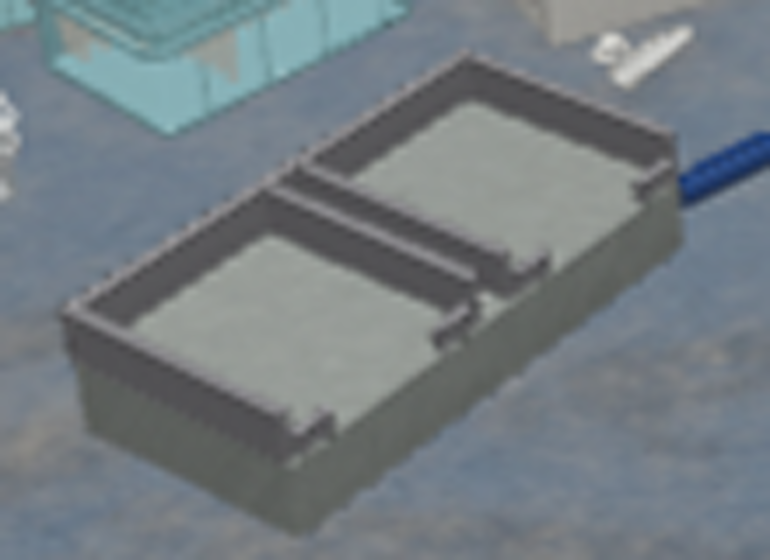

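```bash
cat > h.py <<'E'
import numpy as np, cv2
from workcell import ctrl
from scipy.spatial.transform import Rotation as R
def cam(n):
    c=ctrl.calibration(n); return c["K"],c["view"]
def ray(cam_,uv):
    K,V=cam_; d=np.linalg.inv(K)@np.array([uv[0],uv[1],1.]); d=np.array([d[0],-d[1],-d[2]])
    return -V[:3,:3].T@V[:3,3], V[:3,:3].T@d
def onz(cam_,uv,z):
    o,d=ray(cam_,uv); return o+d*(z-o[2])/d[2]
def tri(c1,a,c2,b):
    o1,d1=ray(c1,a);o2,d2=ray(c2,b);d1/=np.linalg.norm(d1);d2/=np.linalg.norm(d2)
    s=np.linalg.lstsq(np.c_[d1,-d2],o2-o1,rcond=None)[0]
    p,q=o1+s[0]*d1,o2+s[1]*d2; return (p+q)/2,np.linalg.norm(p-q)
def proj(cam_,P):
    K,V=cam_; p=V[:3,:3]@np.asarray(P,float)+V[:3,3]; p=K@np.array([p[0],-p[1],-p[2]]); return p[:2]/p[2]
E
python3 - <<'E'
from h import *
np.set_printoptions(precision=1,suppress=True)
T=cam("top");S=cam("scene")
t=lambda x,y:(300+(x+.5)/6-.5,100+(y+.5)/6-.5)
s=lambda x,y:(265+(x+.5)/6-.5,130+(y+.5)/6-.5)
tt=lambda x,y:(140+(x+.5)/7-.5,130+(y+.5)/7-.5)
ss=lambda x,y:(145+(x+.5)/7-.5,215+(y+.5)/7-.5)
print("rim z170 outer", [onz(T,t(*p),170)[:2] for p in [(197,160),(433,76),(530,340),(290,417)]])
print("toptab z136 tip", onz(T,t(463,470),136)[:2],onz(T,t(380,508),136)[:2])
print("low tab tip L z46", onz(T,t(330,535),46)[:2])
print("scene tabs top tip left(near) corners: z136", onz(S,s(401,222),136)[:2], onz(S,s(437,203),136)[:2], "low z46",onz(S,s(402,433-28),46)[:2])
print("tray T rim48",[onz(T,tt(*p),48)[:2] for p in [(75,200),(597,65),(670,343),(142,470)]])
print("tray S rim48",[onz(S,ss(*p),48)[:2] for p in [(65,312),(468,52),(680,138)]], "bottom z0",[onz(S,ss(*p),0)[:2] for p in [(88,428),(300,535),(682,242)]])
E
```

```text
rim z170 outer [array([693.9, -82. ]), array([ 722.9, -160.6]), array([ 634.5, -192.2]), array([ 608.3, -112.5])]
toptab z136 tip [ 595.9 -179. ] [ 582.6 -150.3]
low tab tip L z46 [ 583.3 -152.8]
scene tabs top tip left(near) corners: z136 [ 590.2 -151.2] [ 593.5 -176.1] low z46 [ 591.8 -158.4]
tray T rim48 [array([649.9, 314.3]), array([695.8, 144.9]), array([604.5, 120. ]), array([561.8, 290.7])]
tray S rim48 [array([646. , 319.4]), array([692.3, 146.5]), array([600.8, 123.6])] bottom z0 [array([650.7, 317.3]), array([562.5, 293.3]), array([610. , 119.5])]
```

```bash
cat >> h.py <<'E'
def target(yaw_deg,lean_deg,sgn):
    a=np.radians(yaw_deg);l=np.radians(lean_deg)
    xd=np.array([np.cos(a),np.sin(a),0]);yd=np.array([-np.sin(a),np.cos(a),0])
    x=np.sin(l)*xd-np.cos(l)*np.array([0,0,1.]); z=sgn*yd; y=np.cross(z,x)
    return np.c_[x,y,z]
def move(P,M,o=None,R0=None):
    """P: desired TCP"""
    o=o or ctrl.get_obs(); R0=R.from_rotvec(o["orientation"]).as_matrix()
    d=R0.T@(np.asarray(P)-o["ee_pos"])/10; r=R.from_matrix(R0.T@M).as_rotvec()
    return d,r
E
python3 - <<'E'
from h import *
np.set_printoptions(precision=3,suppress=True)
o=ctrl.get_obs();R0=R.from_rotvec(o["orientation"]).as_matrix();print(R0)
K,V=cam("wrist");C=-V[:3,:3].T@V[:3,3]
print("cam in tool",R0.T@(C-o["ee_pos"]),"cam axes in tool (right,up,fwd)",(R0.T@V[:3,:3].T)*[1,1,-1])
for s in (1,-1): print(s,move([0,0,0],target(20,40,s))[1])
E
```

```text
[[-0.     0.958  0.288]
 [ 0.001  0.288 -0.958]
 [-1.     0.    -0.001]]
cam in tool [-147.948   67.674   -0.71 ] cam axes in tool (right,up,fwd) [[ 0.     0.246  0.969]
 [-0.001  0.969 -0.246]
 [ 1.     0.001 -0.001]]
1 [ 2.901  1.056 -0.029]
-1 [-0.055  0.019  0.698]
```

```bash
cat >> h.py <<'E'
DC=np.array([664.9,-136.8]);DY=19.9;LEAN=44
def disp(xd,yd,z,yaw=None,c=None):
    a=np.radians(DY if yaw is None else yaw);c=DC if c is None else c
    return np.array([c[0]+xd*np.cos(a)-yd*np.sin(a),c[1]+xd*np.sin(a)+yd*np.cos(a),z])
E
python3 - <<'E'
from h import *
np.set_printoptions(precision=3,suppress=True)
M=target(DY,LEAN,-1)
P=disp(-72.5,0,40)+(5-150)*M[:,0]
print(P,*move(P,M))
E
```

```text
[ 502.018 -195.762  144.304] [  9.214  42.446 -29.261] [-0.053  0.02   0.768]
```

>>> servo_tool([
  [[9.2,42.4,-29.3,-0.053,0.02,0.768,8.78],[9.2,42.4,-29.3,-0.053,0.02,0.768,8.78],[9.2,42.4,-29.3,-0.053,0.02,0.768,8.78],[9.2,42.4,-29.3,-0.053,0.02,0.768,8.78],[9.2,42.4,-29.3,-0.053,0.02,0.768,8.78],[9.2,42.4,-29.3,-0.053,0.02,0.768,8.78],[9.2,42.4,-29.3,-0.053,0.02,0.768,8.78],[9.2,42.4,-29.3,-0.053,0.02,0.768,8.78]],
])

```text
t: 0.82
ee_pos: [384.1, -341.2, 176.5]
orientation: [1.331, 0.858, -0.359]
ft_force: [1.5, -0.7, -0.3]
width: 87.8
```

Run:
```python
from h import *
np.set_printoptions(precision=3,suppress=True)
M=target(DY,LEAN,-1)
P=disp(-72.5,0,40)+(5-150)*M[:,0]
print(P,*move(P,M))
```

```text
[ 502.018 -195.762  144.304] [13.455  9.249 -9.717] [-0.004  0.001 -0.001]
```

>>> servo_tool([
  [[13.45,9.25,-9.7,0,0,0,8.78],[13.45,9.25,-9.7,0,0,0,8.78],[13.45,9.25,-9.7,0,0,0,8.78],[13.45,9.25,-9.7,0,0,0,8.78],[13.45,9.25,-9.7,0,0,0,8.78],[13.45,9.25,-9.7,0,0,0,8.78],[13.45,9.25,-9.7,0,0,0,8.78]],
])

```text
t: 1.4
ee_pos: [502.5, -195.2, 145.2]
orientation: [1.325, 0.862, -0.355]
ft_force: [-0.3, -0.7, 0.4]
width: 87.7
```

Run:
```python
from h import *
np.set_printoptions(precision=3,suppress=True)
M=target(DY,LEAN,-1)
P=disp(-72.5,0,40)+(5-150)*M[:,0]
print(P,*move(P,M)); o=ctrl.get_obs();print(o["ee_pos"],o["qvel"])
W=cam("wrist");np.savez("w1.npz",K=W[0],V=W[1])
im=ctrl.get_image("wrist")[:,:,::-1]; cv2.imwrite("pics/w1.png",im)
print(proj(W,disp(-80,15,46)),proj(W,disp(-80,-15,46)),proj(W,disp(-80,15,136)),proj(W,disp(-80,-15,136)))
```

```text
[ 502.018 -195.762  144.304] [ 0.019 -0.107  0.04 ] [ 0.003 -0.001  0.   ]
[ 502.474 -195.167  145.184] [-0.052 -0.008 -0.01  -0.014  0.005  0.002]
[259.798 208.262] [291.497 208.319] [254.524 142.999] [297.822 143.072]
```

View pics/w1.png

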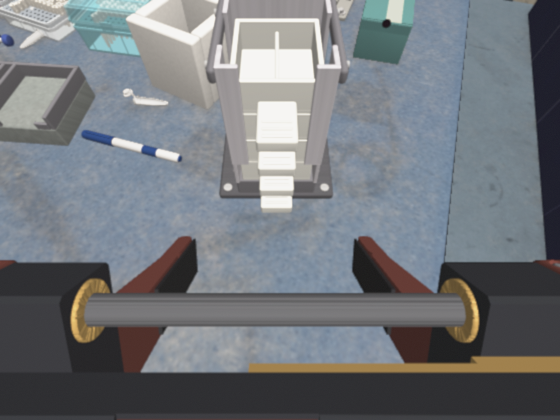

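The wrist view shows the stack centred at column ~276. The lowest tab tip lies at about (261–292, 205), close to my prediction. I'll zoom in to refine it.

Run:
```python
import cv2
im=cv2.imread("pics/w1.png")
cv2.imwrite("pics/w1z.png",cv2.resize(im[95:220,210:345],None,fx=5,fy=5,interpolation=cv2.INTER_CUBIC)[:600])
```

```text
(no output)
```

View pics/w1z.png

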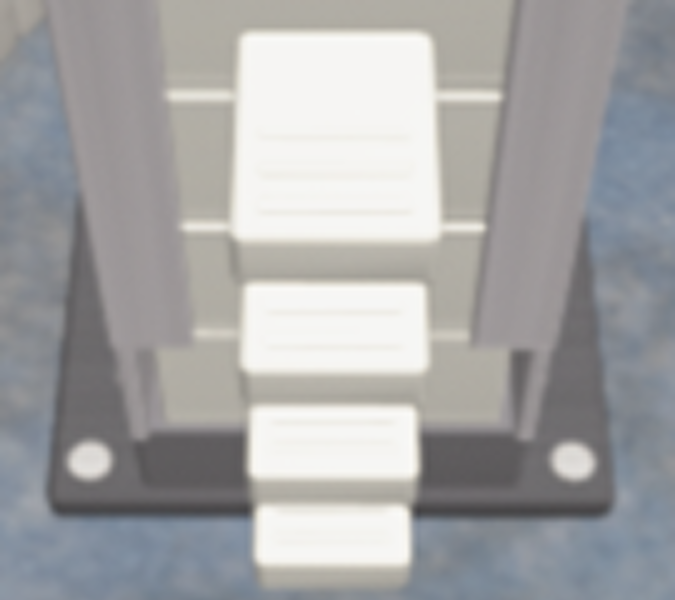

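```bash
sed -i 's/^DC=np.array(.*);DY/DC=np.array([665.2,-137.5]);DY/' h.py
python3 - <<'E'
from h import *
np.set_printoptions(precision=3,suppress=True)
M=target(DY,LEAN,-1)
P=disp(-72.5,0,40)+5*M[:,0]
print(P,*move(P,M))
E
```

```text
[ 600.295 -160.995   36.403] [15.082 -0.075  0.008] [0.002 0.    0.   ]
```

>>> servo_tool([
  [[4,0,0,0,0,0,8.78],[8,-0.05,0,0,0,0,8.78],[11,-0.05,0,0,0,0,8.78],[13,-0.08,0,0,0,0,8.78],[15.05,-0.08,0,0,0,0,8.78],[15.05,-0.08,0,0,0,0,8.78],[15.05,-0.08,0,0,0,0,8.78]],
])

```text
t: 2.03
ee_pos: [599.6, -162.4, 36.2]
orientation: [1.327, 0.86, -0.359]
ft_force: [0.1, -0.4, -0.7]
width: 87.9
```

Run:
```python
from h import *
np.set_printoptions(precision=3,suppress=True)
M=target(DY,LEAN,-1)
P=disp(-72.5,0,40)+5*M[:,0]
print(P,*move(P,M))
cv2.imwrite("pics/w2.png",ctrl.get_image("wrist")[:,:,::-1])
cv2.imwrite("pics/s2.png",cv2.resize(ctrl.get_image("scene")[120:230,240:380,::-1],None,fx=5,fy=5))
```

```text
[ 600.295 -160.995   36.403] [ 0.065  0.094 -0.107] [-0.     0.001  0.   ]
```

View pics/w2.png

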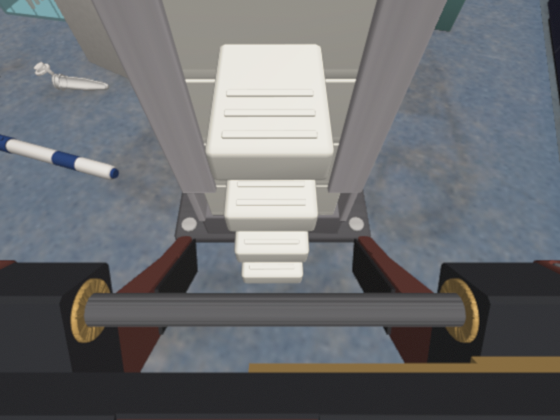

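View pics/s2.png

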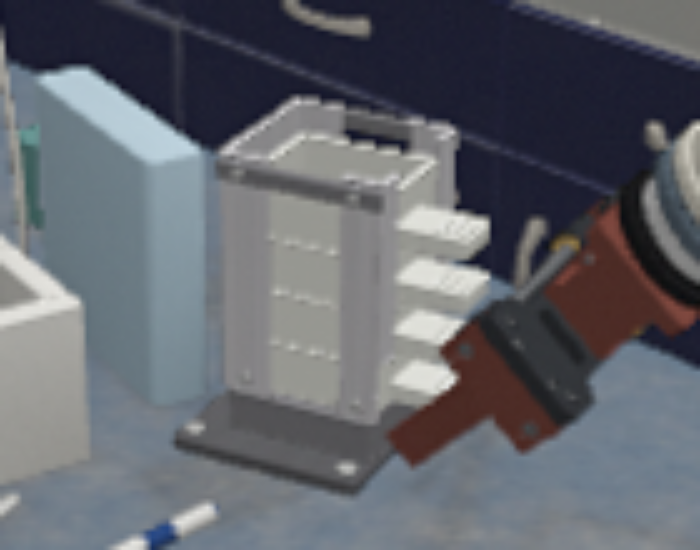

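The tab is about 1 mm left of the jaw middle (272 vs 274 px). I'll correct that and close.

>>> servo_tool([
  [[0.06,0.09,-0.1,0,0,0,8.78],[0.06,0.09,-0.1,0,0,0,2.4],[0.06,0.09,-0.1,0,0,0,2.4],[0.06,0.09,-0.1,0,0,0,2.4],[0.06,0.09,-0.1,0,0,0,2.4],[0.06,0.09,-0.1,0,0,0,2.4],[0.06,0.09,-0.1,0,0,0,2.4],[0.06,0.09,-0.1,0,0,0,2.4]],
])

```text
t: 2.8
ee_pos: [600.6, -160.1, 36.9]
orientation: [1.327, 0.86, -0.357]
ft_force: [-0.1, 0.0, -0.6]
width: 44.7
```

Run:
```python
from h import *
np.set_printoptions(precision=3,suppress=True)
M=target(DY,LEAN,-1)
P=disp(-72.5,0,40)+5*M[:,0]
print(P,*move(P,M)); o=ctrl.get_obs(); print(o["width"],o["ft_force"],o["ee_pos"])
cv2.imwrite("pics/w3.png",ctrl.get_image("wrist")[:,:,::-1])
P2=disp(-72.5-160,0,40)+5*M[:,0]
print(P2,*move(P2,M))
```

```text
[ 600.295 -160.995   36.403] [-0.009 -0.081  0.077] [ 0.001  0.001 -0.   ]
44.673376963619276 [-0.089  0.002 -0.608] [ 600.642 -160.054   36.897]
[ 449.849 -215.456   36.403] [-11.128 -11.59    0.08 ] [ 0.001  0.001 -0.   ]
```

View pics/w3.png

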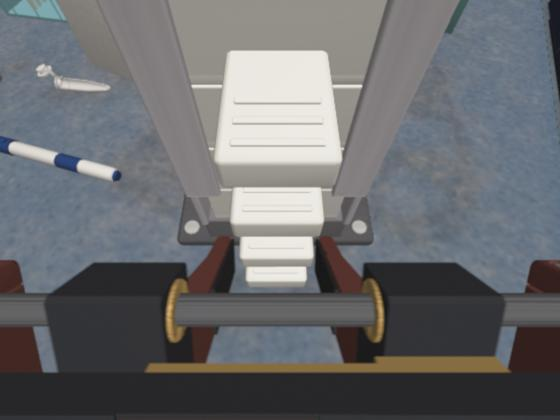

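Centred: the tab is at 276 px and the jaw middle at 276. The fingers are still closing.

>>> servo_tool([
  [[0,0,0,0,0,0,2.4],[0,0,0,0,0,0,2.4],[0,0,0,0,0,0,2.4],[0,0,0,0,0,0,2.4],[0,0,0,0,0,0,2.4],[0,0,0,0,0,0,2.4]],
])

```text
t: 3.35
ee_pos: [600.7, -160.1, 36.8]
orientation: [1.327, 0.86, -0.357]
ft_force: [1.0, 0.1, -1.2]
width: 29.9
```

Run:
```python
from h import *
np.set_printoptions(precision=3,suppress=True)
M=target(DY,LEAN,-1)
o=ctrl.get_obs(); print(o["width"],o["ft_force"],o["ee_pos"],o["qvel"])
cv2.imwrite("pics/w3.png",ctrl.get_image("wrist")[:,:,::-1])
```

```text
29.86532088318101 [ 1.021  0.053 -1.239] [ 600.659 -160.079   36.828] [-0.     0.002 -0.001 -0.001  0.    -0.   ]
```

View pics/w3.png

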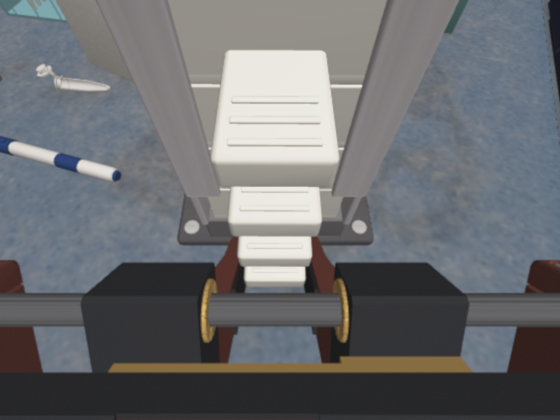

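>>> servo_tool([
  [[-0.35,-0.36,0,0,0,0,2.4],[-1.04,-1.08,0,0,0,0,2.4],[-1.74,-1.8,0,0,0,0,2.4],[-2.43,-2.52,0,0,0,0,2.4],[-3.13,-3.24,0,0,0,0,2.4],[-3.82,-3.96,0,0,0,0,2.4],[-4.17,-4.32,0,0,0,0,2.4],[-4.17,-4.32,0,0,0,0,2.4]],
])

```text
t: 4.07
ee_pos: [542.7, -181.2, 36.7]
orientation: [1.328, 0.859, -0.359]
ft_force: [-2.2, -0.3, 1.6]
width: 29.9
```

```bash
sed -i 's/^DC=np.array(.*);DY/DC=np.array([664.9,-136.8]);DY/' h.py
python3 - <<'E'
from h import *
np.set_printoptions(precision=3,suppress=True)
M=target(DY,LEAN,-1)
P2=disp(-72.5-60,0,40)+5*M[:,0]
print(P2,*move(P2,M))
o=ctrl.get_obs(); print(o["width"],o["ft_force"],o["ee_pos"],o["qvel"])
cv2.imwrite("pics/w4.png",ctrl.get_image("wrist")[:,:,::-1])
E
```

```text
[ 543.578 -180.718   36.403] [ 0.088  0.048 -0.015] [-0.001  0.002  0.001]
29.891258076009077 [-2.164 -0.309  1.626] [ 542.724 -181.184   36.705] [ 0.018  0.004 -0.013  0.005 -0.014  0.016]
```

View pics/w4.png

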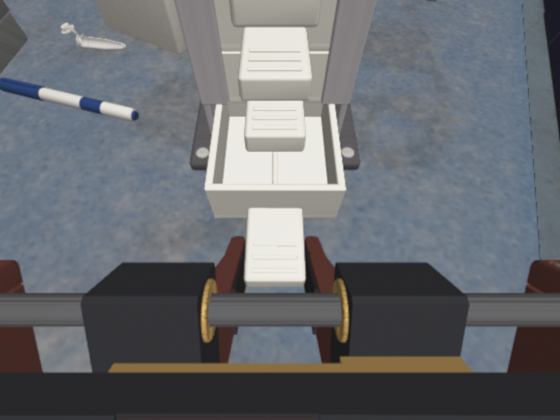

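The trough is sliding out squarely and the tab is held firmly. Continuing the draw.

>>> servo_tool([
  [[-0.69,-0.72,0,0,0,0,2.4],[-1.74,-1.8,0,0,0,0,2.4],[-2.78,-2.88,0,0,0,0,2.4],[-3.82,-3.96,0,0,0,0,2.4],[-4.87,-5.03,0,0,0,0,2.4],[-5.91,-6.11,0,0,0,0,2.4],[-6.95,-7.19,0,0,0,0,2.4],[-7.3,-7.55,0,0,0,0,2.4]],
])

```text
t: 4.78
ee_pos: [443.6, -216.5, 36.5]
orientation: [1.327, 0.86, -0.359]
ft_force: [0.6, 0.1, -1.7]
width: 29.2
```

>>> servo_tool([
  [[-0.35,-0.36,0,0,0,0,2.4],[-0.35,-0.36,0,0,0,0,2.4],[-0.35,-0.36,0,0,0,0,2.4]],
])

```text
t: 5.03
ee_pos: [441.0, -218.1, 37.0]
orientation: [1.327, 0.859, -0.357]
ft_force: [0.7, -0.2, -2.4]
width: 30.2
```

Run:
```python
from h import *
np.set_printoptions(precision=3,suppress=True)
M=target(DY,LEAN,-1)
P2=disp(-72.5-170,0,40)+5*M[:,0]
print(P2,*move(P2,M))
o=ctrl.get_obs(); print(o["width"],o["ft_force"],o["ee_pos"],o["qvel"])
W=cam("wrist");np.savez("w5.npz",K=W[0],V=W[1])
cv2.imwrite("pics/w5.png",ctrl.get_image("wrist")[:,:,::-1])
cv2.imwrite("pics/s5.png",cv2.resize(ctrl.get_image("scene")[120:270,240:420,::-1],None,fx=4,fy=4))
```

```text
[ 440.146 -218.16    36.403] [-0.014 -0.096 -0.023] [ 0.001  0.001 -0.   ]
30.154574060295676 [ 0.671 -0.224 -2.376] [ 440.967 -218.105   36.968] [ 0.014  0.002 -0.004  0.002 -0.     0.002]
```

View pics/w5.png

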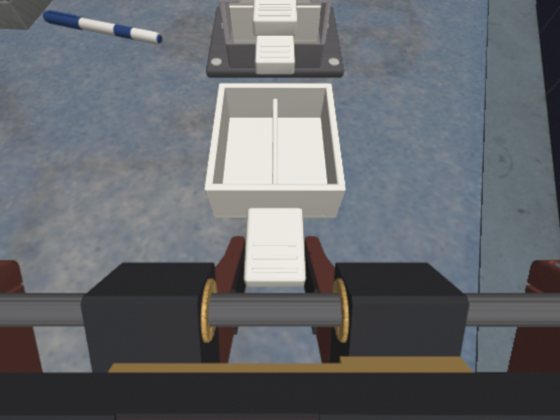

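View pics/s5.png

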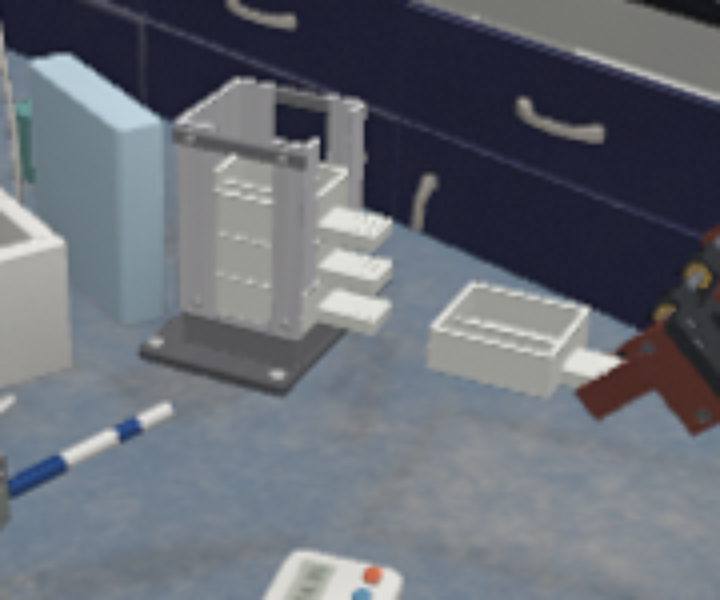

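Run:
```python
from h import *
np.set_printoptions(precision=1,suppress=True)
d=np.load("w5.npz");W=(d["K"],d["V"])
c=disp(-170,0,0)[:2]
for nm,p in dict(backL=(40,35,64),backR=(40,-35,64),frL=(-40,35,64),frR=(-40,-35,64),frLb=(-40,35,34),frRb=(-40,-35,34),tipL=(-80,15,46),tipR=(-80,-15,46)).items():
    print(nm,proj(W,disp(*p,c=c)))
im=cv2.imread("pics/w5.png")
cv2.imwrite("pics/w5z.png",cv2.resize(im[70:290,190:360],None,fx=2.7,fy=2.7,interpolation=cv2.INTER_CUBIC))
# edges by column/row profile
g=cv2.cvtColor(im,cv2.COLOR_BGR2GRAY)
hsv=cv2.cvtColor(im,cv2.COLOR_BGR2HSV)
m=((hsv[:,:,2]>140)&(hsv[:,:,1]<60)).astype(np.uint8)
for r in (100,120,150,180,200,230,260): 
    x=np.where(m[r,195:360])[0]+195; print(r,x.min(),x.max())
```

```text
backL [218.1  83.5]
backR [331.7  83.5]
frL [203.4 192.4]
frR [347.1 192.3]
frLb [213.8 221.1]
frRb [336.3 221. ]
tipL [243.7 284.1]
tipR [307. 284.]
100 216 334
120 213 336
150 209 340
180 205 345
200 209 351
230 204 303
260 245 304
```

View pics/w5z.png

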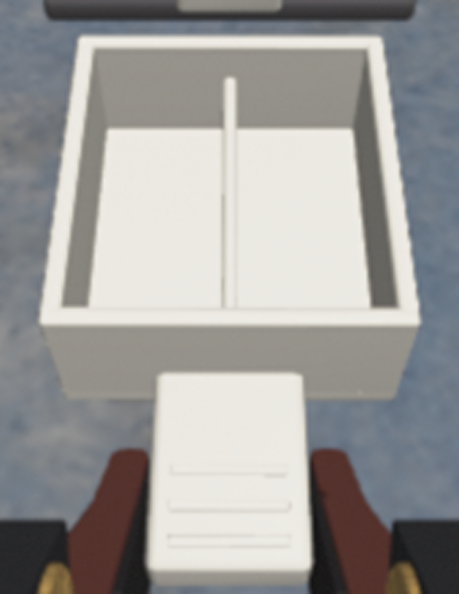

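The drop is confirmed: three troughs are stacked on the dispenser floor, and trough 1 is held level with no slip. Now lift it and go above the left bay.

```bash
cat >> h.py <<'E'
TC=np.array([628.,217.5]);TY=15.0
def bay(side,dz=0,dx=0,dy=0):
    c=disp(0,48*side,0,yaw=TY,c=TC)[:2]
    p=disp(-68.3+dx,dy,32.9+dz,yaw=TY,c=c); return p,target(TY,LEAN,-1)
E
python3 - <<'E'
from h import *
np.set_printoptions(precision=3,suppress=True)
P,M=bay(1,80); o=ctrl.get_obs()
R0=R.from_rotvec(o["orientation"]).as_matrix()
print("lift 80:",R0.T@[0,0,8]); d,r=move(P,M);print(P,d,r)
E
```

```text
lift 80: [-5.752  5.56   0.014]
[549.604 246.187 112.9  ] [ 12.563  24.019 -39.92 ] [ 0.063 -0.058 -0.   ]
```

>>> servo_tool([
  [[-2,1.9,0,0,0,0,2.4],[-4,3.85,0,0,0,0,2.4],[-5.75,5.56,0,0,0,0,2.4],[-4.8,6.5,-2.0,0,0,0,2.4],[-3.7,7.6,-4.4,0,0,0,2.4],[-2.6,8.7,-6.8,0,0,0,2.4],[-1.5,9.8,-9.2,0,0,0,2.4],[-0.4,10.9,-11.6,0,0,0,2.4]],
])

```text
t: 5.8
ee_pos: [472.7, -81.6, 115.6]
orientation: [1.326, 0.859, -0.357]
ft_force: [1.2, -0.4, -0.7]
width: 29.7
```

>>> servo_tool([
  [[1.3,1.3,-2.8,0.008,-0.007,0,2.4],[2.6,2.6,-5.7,0.015,-0.014,0,2.4],[3.9,3.9,-8.5,0.022,-0.02,0,2.4],[5.2,5.2,-11.3,0.03,-0.027,0,2.4],[6.5,6.5,-14.2,0.037,-0.034,0,2.4],[7.8,7.8,-17,0.045,-0.041,0,2.4],[9.1,9.2,-19.8,0.053,-0.05,0,2.4],[10.2,10.3,-22.2,0.063,-0.058,0,2.4]],
])

```text
t: 6.47
ee_pos: [533.1, 178.5, 113.5]
orientation: [1.368, 0.807, -0.422]
ft_force: [1.2, -0.5, -1.3]
width: 29.7
```

Run:
```python
from h import *
np.set_printoptions(precision=3,suppress=True)
P,M=bay(1,80); d,r=move(P,M);print(P,d,r,ctrl.get_obs()["width"])
```

```text
[549.604 246.187 112.9  ] [ 2.386  2.367 -6.108] [ 0.    -0.002 -0.001] 29.73774191940783
```

>>> servo_tool([
  [[0.8,0.8,-2.0,0,0,0,2.4],[1.6,1.6,-4.0,0,0,0,2.4],[2.3,2.3,-5.7,0,0,0,2.4],[2.4,2.4,-6.1,0,0,0,2.4],[2.4,2.4,-6.1,0,0,0,2.4],[2.4,2.4,-6.1,0,0,0,2.4]],
])

```text
t: 6.97
ee_pos: [549.3, 242.7, 112.5]
orientation: [1.367, 0.807, -0.424]
ft_force: [1.0, 0.3, -1.2]
width: 29.9
```

Run:
```python
from h import *
np.set_printoptions(precision=3,suppress=True)
P,M=bay(1,80); d,r=move(P,M);print(P,d,r,ctrl.get_obs()["width"],ctrl.get_obs()["qvel"])
W=cam("wrist");np.savez("w6.npz",K=W[0],V=W[1])
im=ctrl.get_image("wrist")[:,:,::-1];cv2.imwrite("pics/w6.png",im)
```

```text
[549.604 246.187 112.9  ] [ 0.05   0.114 -0.325] [-0.    -0.001  0.001] 29.878240084504867 [-0.024 -0.004  0.014 -0.001  0.    -0.002]
```

View pics/w6.png

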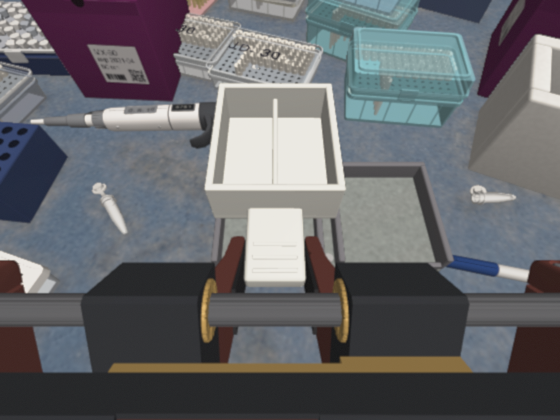

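The trough hangs level over the left bay. The tray's right bay is visible at (340–450, 165–265), so I'll check tray pose against projections.

Run:
```python
from h import *
np.set_printoptions(precision=1,suppress=True)
d=np.load("w6.npz");W=(d["K"],d["V"])
for nm,p in dict(outBR=(47,-91,48),inBR=(43,-86,48),floorBR=(43,-86,30),outFR=(-47,-91,48),inBm=(43,-10,48),outFRb=(-47,-91,0),floorFR=(-47,-86,30),).items():
    print(nm,proj(W,disp(*p,yaw=TY,c=TC)))
im=cv2.imread("pics/w6.png")
cv2.imwrite("pics/w6z.png",cv2.resize(im[150:280,320:470],None,fx=4.5,fy=4.5,interpolation=cv2.INTER_CUBIC))
```

```text
outBR [428.3 165.1]
inBR [423.7 168.7]
floorBR [415.6 180.6]
outFR [460.  266.8]
inBm [337.4 168.8]
outFRb [431.2 285.4]
floorFR [441.7 274.5]
```

View pics/w6z.png

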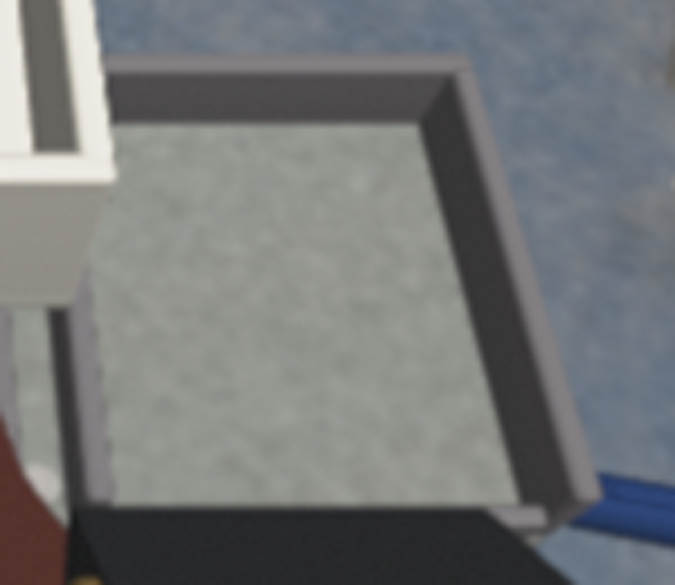

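>>> servo_tool([
  [[0.1,0.17,-0.33,0,0,0,2.4],[1.1,-0.8,-0.33,0,0,0,2.4],[2.1,-1.77,-0.33,0,0,0,2.4],[3.1,-2.73,-0.33,0,0,0,2.4],[3.8,-3.4,-0.33,0,0,0,2.4],[4.13,-3.72,-0.33,0,0,0,2.4],[4.13,-3.72,-0.33,0,0,0,2.4],[4.13,-3.72,-0.33,0,0,0,2.4]],
])

```text
t: 7.68
ee_pos: [551.2, 246.1, 57.2]
orientation: [1.368, 0.805, -0.425]
ft_force: [-0.1, -0.5, -1.2]
width: 29.8
```

Run:
```python
from h import *
np.set_printoptions(precision=3,suppress=True)
P,M=bay(1,24,0.8); d,r=move(P,M);o=ctrl.get_obs();print(P,d,r,o["width"],o["qvel"],o["ft_force"])
W=cam("wrist");np.savez("w7.npz",K=W[0],V=W[1])
im=ctrl.get_image("wrist")[:,:,::-1];cv2.imwrite("pics/w7.png",im)
cv2.imwrite("pics/w7z.png",cv2.resize(im[80:280,170:450],None,fx=2.8,fy=2.8,interpolation=cv2.INTER_CUBIC))
im=ctrl.get_image("scene")[:,:,::-1]
cv2.imwrite("pics/s7.png",cv2.resize(im[190:310,130:290],None,fx=5,fy=5,interpolation=cv2.INTER_CUBIC))
im=ctrl.get_image("top")[:,:,::-1]
cv2.imwrite("pics/t7.png",cv2.resize(im[110:230,120:280],None,fx=5,fy=5,interpolation=cv2.INTER_CUBIC))
```

```text
[550.377 246.394  56.9  ] [-0.03  -0.073 -0.054] [-0.001  0.     0.   ] 29.821174985373943 [ 0.003 -0.015 -0.004  0.002 -0.    -0.   ] [-0.064 -0.493 -1.212]
```

View pics/w7z.png

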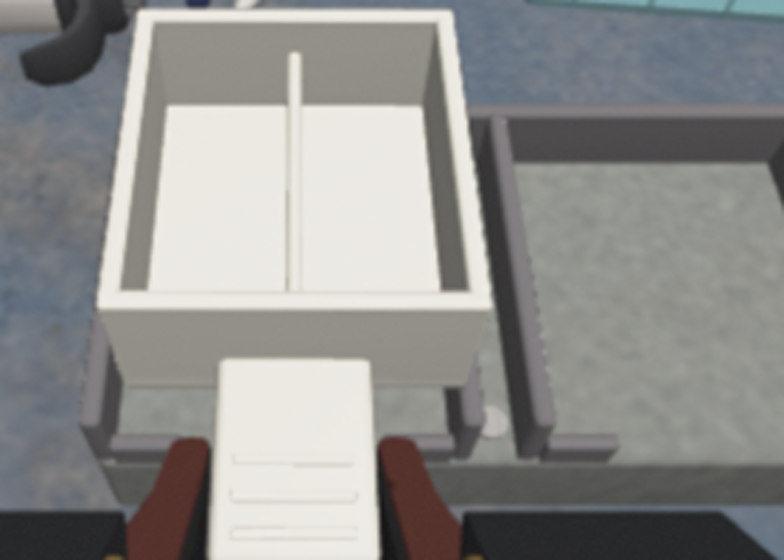

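View pics/s7.png

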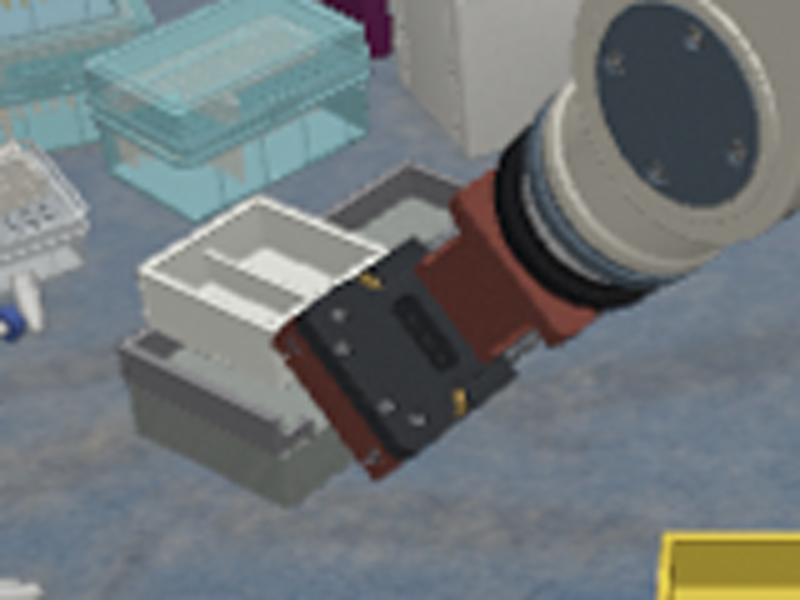

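View pics/t7.png

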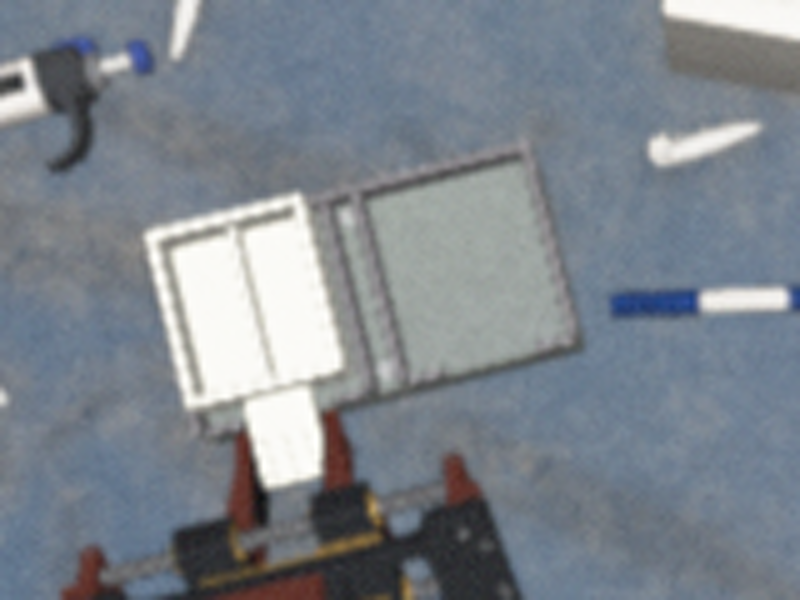

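Run:
```python
from h import *
np.set_printoptions(precision=1,suppress=True)
T=cam("top");S=cam("scene")
t=lambda x,y:(120+(x+.5)/5-.5,110+(y+.5)/5-.5)
a=np.radians(TY)
def loc(p): d=p[:2]-TC; return np.array([d[0]*np.cos(a)+d[1]*np.sin(a),-d[0]*np.sin(a)+d[1]*np.cos(a)])
for p in [(147,232),(303,193),(345,375),(190,410)]: print("trough",loc(onz(T,t(*p),85)))
for p in [(528,148),(581,340),(200,435)]: print("tray rim",loc(onz(T,t(*p),48)))
for p in [(345,200),(370,190),(375,395),(400,385)]: print("divider",loc(onz(T,t(*p),48)))
s=lambda x,y:(130+(x+.5)/5-.5,190+(y+.5)/5-.5)
for p in [(140,270),(262,197)]: print("S trough rim",loc(onz(S,s(*p),85)))
for p in [(120,348),(408,163)]: print("S tray rim",loc(onz(S,s(*p),48)))
W=(lambda d:(d["K"],d["V"]))(np.load("w7.npz"))
w=lambda x,y:(170+(x+.5)/2.8-.5,80+(y+.5)/2.8-.5)
for n,p,z in [("outL",(82,425),48),("inL",(105,415),48),("divL in",(455,412),48),("divL out",(480,405),48),("div2 L",(518,425),48),("div2 R",(551,425),48),("tr FLtop",(99,308),87),("FRtop",(490,308),87),("FLbot",(125,386),57),("FRbot",(468,386),57),("tabtip",(210,555),69),("tabtip",(380,555),69),("back inner floor R",(768,163),30),("back floor L",(515,163),30)]:
    print(n,loc(onz(W,w(*p),z)))
```

```text
trough [42.  80.7]
trough [41.6 10.5]
trough [-40.8  12.2]
trough [-38.7  81.2]
tray rim [ 45.7 -88.3]
tray rim [-46.1 -89.7]
tray rim [-44.6  88.4]
divider [43.4 -1.4]
divider [ 45.  -13.6]
divider [-46.9   7.1]
divider [-45.3  -5. ]
S trough rim [35.5 83.6]
S trough rim [34.  15.1]
S tray rim [44.1 94.2]
S tray rim [ 43.6 -84.2]
outL [-42.   92.2]
inL [-39.7  87.6]
divL in [-39.2  14.1]
divL out [-37.6   8.7]
div2 L [-42.3   1.3]
div2 R [-42.3  -5.6]
tr FLtop [-38.8  81.3]
FRtop [-38.9  14.4]
FLbot [-37.7  82.1]
FRbot [-37.9  12.8]
tabtip [-76.4  62.1]
tabtip [-76.5  33.7]
back inner floor R [ 47.  -83.9]
back floor L [ 47.2 -13.7]
```

Top, scene and wrist views all put the trough about 2–3.5 mm too far right of the bay. The x-offset is unclear, so I'll zoom in on the front stops.

Run:
```python
import cv2
im=cv2.imread("pics/w7.png")
cv2.imwrite("pics/w7y.png",cv2.resize(im[205:265,195:295],None,fx=8,fy=8,interpolation=cv2.INTER_CUBIC))
cv2.imwrite("pics/w7x.png",cv2.resize(im[205:265,320:420],None,fx=8,fy=8,interpolation=cv2.INTER_CUBIC))
```

```text
(no output)
```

View pics/w7y.png

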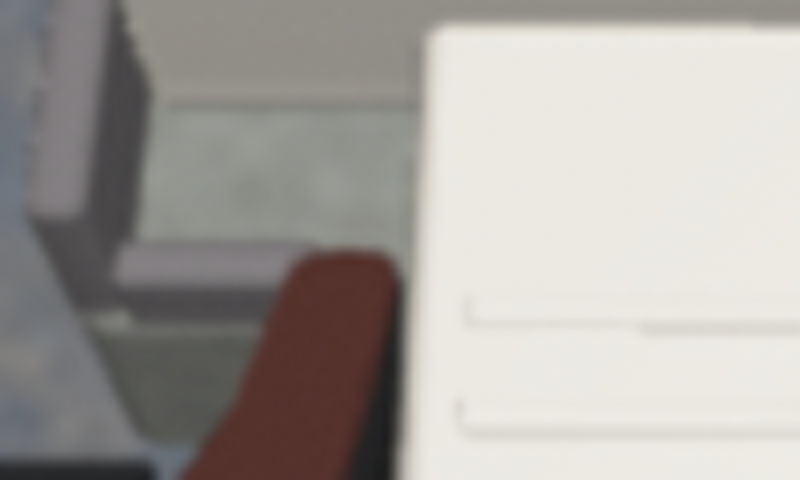

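View pics/w7x.png

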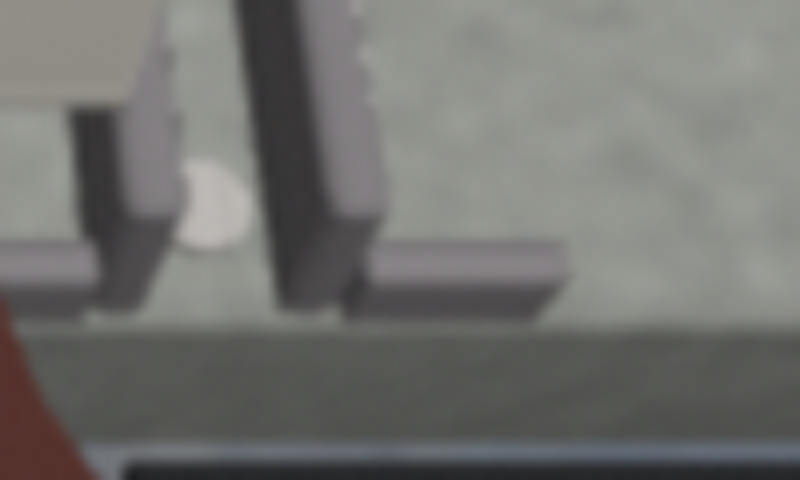

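>>> servo_tool([
  [[0.04,0.04,-0.28,0,0,0,2.4],[0.04,0.04,-0.28,0,0,0,2.4],[0.22,-0.13,-0.28,0,0,0,2.4],[0.22,-0.13,-0.28,0,0,0,2.4],[0.22,-0.13,-0.28,0,0,0,2.4]],
])

```text
t: 8.25
ee_pos: [550.9, 249.3, 54.7]
orientation: [1.368, 0.805, -0.424]
ft_force: [0.1, 0.3, -1.3]
width: 29.5
```

Run:
```python
from h import *
np.set_printoptions(precision=3,suppress=True)
P,M=bay(1,24,0.8); d,r=move(P,M);o=ctrl.get_obs();print(P,d,r,o["width"],o["ee_pos"],o["ft_force"])
W=cam("wrist");np.savez("w8.npz",K=W[0],V=W[1])
im=ctrl.get_image("wrist")[:,:,::-1];cv2.imwrite("pics/w8.png",im)
cv2.imwrite("pics/w8z.png",cv2.resize(im[180:270,190:370],None,fx=4.4,fy=4.4,interpolation=cv2.INTER_CUBIC))
im=ctrl.get_image("top")[:,:,::-1]
cv2.imwrite("pics/t8.png",cv2.resize(im[130:220,140:250],None,fx=7,fy=6.6666,interpolation=cv2.INTER_CUBIC))
```

```text
[550.377 246.394  56.9  ] [-0.25   0.062  0.27 ] [-0.001 -0.    -0.   ] 29.50781708165083 [550.928 249.343  54.673] [ 0.077  0.277 -1.288]
```

View pics/w8z.png

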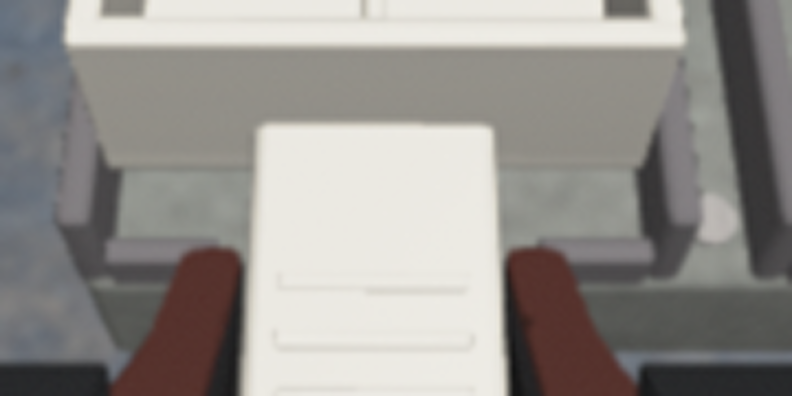

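View pics/t8.png

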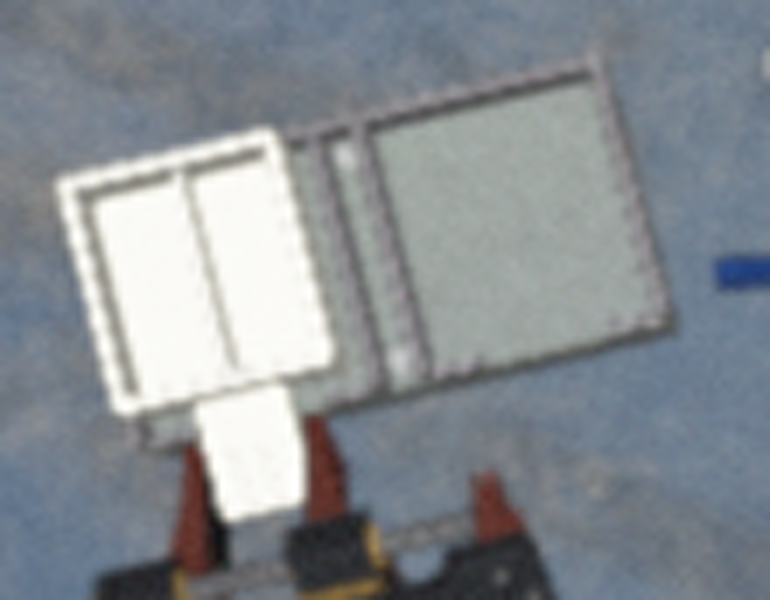

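Run:
```python
from h import *
np.set_printoptions(precision=1,suppress=True)
T=cam("top")
t=lambda x,y:(140+(x+.5)/7-.5,130+(y+.5)/6.6666-.5)
a=np.radians(TY)
def loc(p): d=p[:2]-TC; return np.array([d[0]*np.cos(a)+d[1]*np.sin(a),-d[0]*np.sin(a)+d[1]*np.cos(a)])
for p in [(57,183),(270,130),(335,362),(118,414)]: print("trough",loc(onz(T,t(*p),82)))
for p in [(597,60),(675,326),(145,447)]: print("tray rim",loc(onz(T,t(*p),48)))
```

```text
trough [41.3 84.6]
trough [41.7 15.8]
trough [-38.1  14.8]
trough [-37.7  84.4]
tray rim [ 47.3 -87.9]
tray rim [-48.2 -89.7]
tray rim [-45.1  86.9]
```

>>> servo_tool([
  [[-0.08,-0.09,0,0,0,0,2.4],[0.21,-0.37,0,0,0,0,2.4],[0.5,-0.64,0,0,0,0,2.4],[0.78,-0.92,0,0,0,0,2.4],[0.78,-0.92,0,0,0,0,2.4]],
])

```text
t: 8.77
ee_pos: [549.4, 248.8, 41.6]
orientation: [1.367, 0.806, -0.425]
ft_force: [-0.5, 1.4, -2.1]
width: 29.7
```

Run:
```python
from h import *
np.set_printoptions(precision=3,suppress=True)
o=ctrl.get_obs();print(o["width"],o["ee_pos"],o["ft_force"],o["moment"])
im=ctrl.get_image("wrist")[:,:,::-1];cv2.imwrite("pics/w9.png",im)
cv2.imwrite("pics/w9z.png",cv2.resize(im[75:270,190:370],None,fx=3,fy=3,interpolation=cv2.INTER_CUBIC))
```

```text
29.675568701303654 [549.439 248.792  41.636] [-0.494  1.432 -2.127] [-0.158  0.502  0.002]
```

View pics/w9z.png

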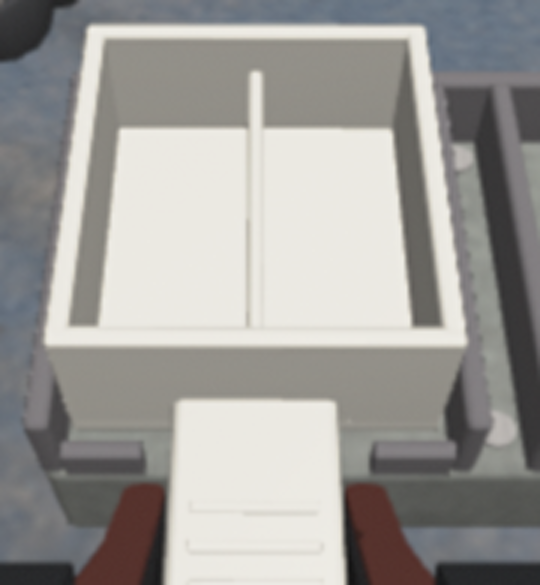

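The trough is inside the walls with about 3 mm to the front stops and the tab central in the gap. Lowering the last 9 mm.

>>> servo_tool([
  [[0.2,-0.2,0,0,0,0,2.4],[0.4,-0.39,0,0,0,0,2.4],[0.55,-0.53,0,0,0,0,2.4],[0.62,-0.6,0,0,0,0,2.4],[0.62,-0.6,0,0,0,0,2.4],[0.62,-0.6,0,0,0,0,2.4]],
])

```text
t: 9.32
ee_pos: [549.8, 249.0, 34.0]
orientation: [1.368, 0.805, -0.424]
ft_force: [-0.3, 0.2, -1.6]
width: 29.6
```

Run:
```python
from h import *
np.set_printoptions(precision=3,suppress=True)
o=ctrl.get_obs();print(o["width"],o["ee_pos"],o["ft_force"],o["moment"])
im=ctrl.get_image("wrist")[:,:,::-1];cv2.imwrite("pics/w10.png",im)
cv2.imwrite("pics/w10z.png",cv2.resize(im[75:270,190:370],None,fx=3,fy=3,interpolation=cv2.INTER_CUBIC))
```

```text
29.60634928688555 [549.828 248.999  34.037] [-0.299  0.229 -1.606] [-0.114  0.463 -0.043]
```

View pics/w10z.png

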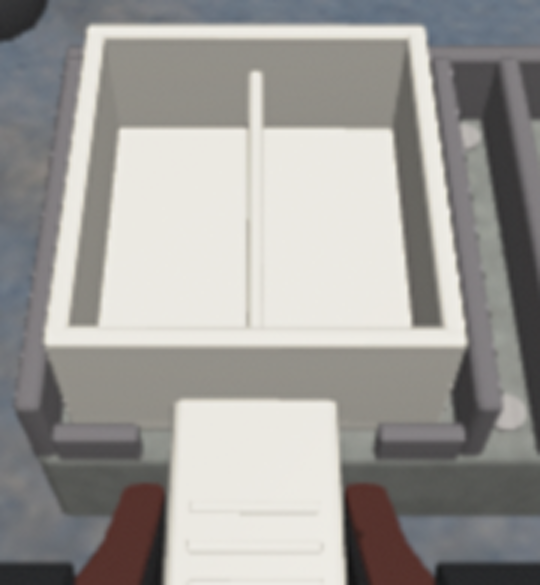

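>>> servo_tool([
  [[0.05,-0.05,0,0,0,0,2.4],[0.11,-0.1,0,0,0,0,2.4],[0.11,-0.1,0,0,0,0,2.4],[0.11,-0.1,0,0,0,0,2.4]],
])

```text
t: 9.7
ee_pos: [550.0, 249.1, 32.9]
orientation: [1.368, 0.805, -0.423]
ft_force: [-1.7, -0.3, 0.4]
width: 29.4
```

>>> servo_tool([
  [[0,0,0,0,0,0,6],[0,0,0,0,0,0,6],[0,0,0,0,0,0,6],[0,0,0,0,0,0,6],[0,0,0,0,0,0,6]],
])

```text
t: 10.12
ee_pos: [549.9, 249.0, 32.7]
orientation: [1.368, 0.805, -0.424]
ft_force: [-0.9, -0.5, -0.3]
width: 58.6
```

Run:
```python
from h import *
np.set_printoptions(precision=3,suppress=True)
o=ctrl.get_obs();print(o["width"],o["ee_pos"],o["ft_force"],o["moment"])
im=ctrl.get_image("wrist")[:,:,::-1];cv2.imwrite("pics/w11.png",im)
cv2.imwrite("pics/w11z.png",cv2.resize(im[75:270,190:370],None,fx=3,fy=3,interpolation=cv2.INTER_CUBIC))
```

```text
58.62821613869512 [549.925 249.046  32.659] [-0.874 -0.548 -0.348] [-0.078  0.272 -0.019]
```

View pics/w11z.png

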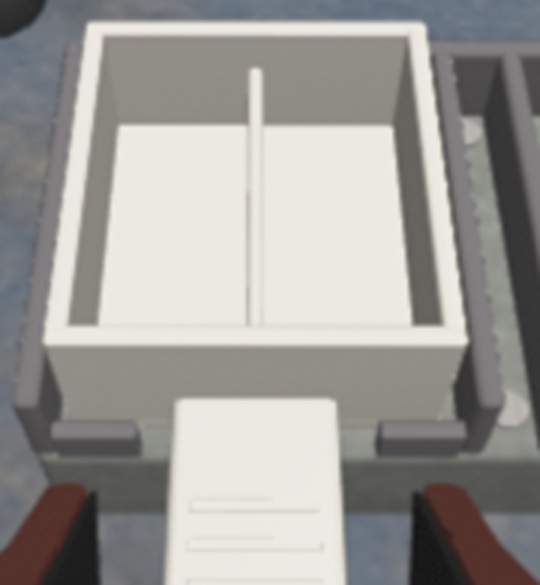

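Trough 1 is released and seated between its stops. Retreating along the tool axis and returning to the dispenser pre-grasp.

>>> servo_tool([
  [[-1.5,0,0,0,0,0,8],[-4,0,0,0,0,0,8.78],[-8,0,0,0,0,0,8.78],[-12,0,0,0,0,0,8.78],[-14,0,0,0,0,0,8.78],[-14,0,0,0,0,0,8.78]],
])

```text
t: 10.67
ee_pos: [453.6, 223.1, 135.3]
orientation: [1.368, 0.805, -0.423]
ft_force: [-0.1, -0.2, -1.1]
width: 87.6
```

Run:
```python
from h import *
np.set_printoptions(precision=3,suppress=True)
G=np.array([600.7,-160.1,36.9]);M=target(DY,LEAN,-1)
P=G-130*M[:,0]; print(P,*move(P,M))
im=ctrl.get_image("wrist")[:,:,::-1];cv2.imwrite("pics/w12.png",im)
im=ctrl.get_image("scene")[:,:,::-1];cv2.imwrite("pics/s12.png",cv2.resize(im[130:310,140:370],None,fx=3.3,fy=3.3,interpolation=cv2.INTER_CUBIC))
```

```text
[ 515.787 -190.838  130.414] [-2.968 -3.699 41.591] [-0.062  0.058 -0.001]
```

View pics/w12.png

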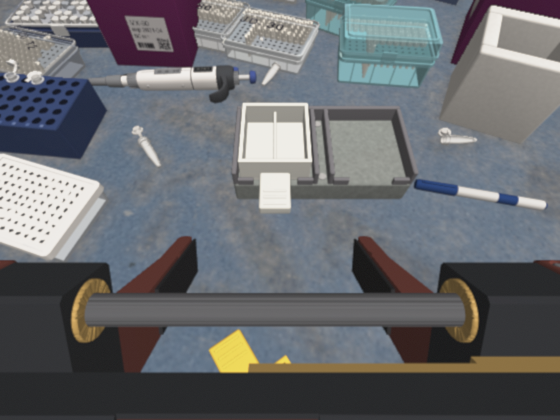

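View pics/s12.png

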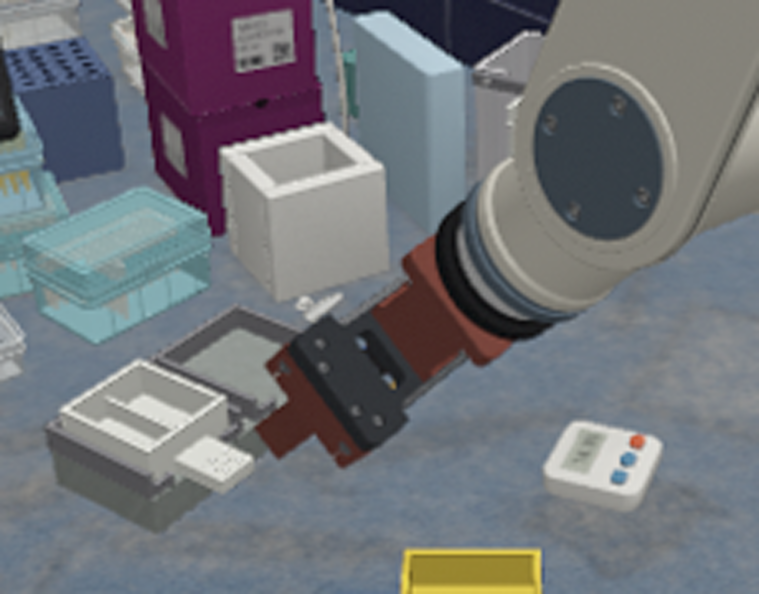

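Trough 1 sits level in the left bay with its tab over the front edge. Moving to the dispenser.

>>> servo_tool([
  [[-0.2,-0.2,2.5,0,0,0,8.78],[-0.5,-0.6,6.5,-0.01,0.01,0,8.78],[-0.75,-0.93,10.5,-0.016,0.015,0,8.78],[-1.04,-1.29,14.5,-0.022,0.02,0,8.78],[-1.32,-1.65,18.5,-0.028,0.026,0,8.78],[-1.6,-2.0,22.5,-0.034,0.031,0,8.78],[-1.9,-2.36,26.5,-0.045,0.042,0,8.78],[-2.18,-2.7,30.5,-0.062,0.058,0,8.78]],
])

```text
t: 11.43
ee_pos: [494.8, -16.0, 129.9]
orientation: [1.333, 0.855, -0.363]
ft_force: [1.0, 1.1, 0.7]
width: 88.2
```

Run:
```python
from h import *
np.set_printoptions(precision=3,suppress=True)
G=np.array([600.7,-160.1,36.9]);M=target(DY,LEAN,-1)
P=G-130*M[:,0]; print(P,*move(P,M))
```

```text
[ 515.787 -190.838  130.414] [-2.716 -2.711 17.188] [-0.007  0.005 -0.001]
```

>>> servo_tool([
  [[-0.7,-0.7,4,0,0,0,8.78],[-1.3,-1.3,7.5,0,0,0,8.78],[-1.5,-1.5,10,0,0,0,8.78],[-1.5,-1.5,10,0,0,0,8.78],[-1.5,-1.5,10,0,0,0,8.78]],
])

```text
t: 11.85
ee_pos: [508.3, -117.4, 130.7]
orientation: [1.334, 0.852, -0.364]
ft_force: [-0.0, 0.6, -0.2]
width: 87.9
```

Run:
```python
from h import *
np.set_printoptions(precision=3,suppress=True)
G=np.array([600.7,-160.1,36.9]);M=target(DY,LEAN,-1)
P=G-130*M[:,0]; print(P,*move(P,M)); print(ctrl.get_obs()["qvel"])
```

```text
[ 515.787 -190.838  130.414] [-1.173 -1.246  7.184] [-0.008  0.008 -0.002]
[ 0.049 -0.017  0.052  0.022 -0.    -0.013]
```

>>> servo_tool([
  [[-0.6,-0.6,3.5,-0.008,0.008,0,8.78],[-1.17,-1.25,7.2,-0.008,0.008,0,8.78],[-1.17,-1.25,7.2,-0.008,0.008,0,8.78],[-1.17,-1.25,7.2,-0.008,0.008,0,8.78],[-1.17,-1.25,7.2,-0.008,0.008,0,8.78]],
])

```text
t: 12.27
ee_pos: [514.7, -187.1, 130.6]
orientation: [1.328, 0.863, -0.352]
ft_force: [-0.4, 0.1, -1.1]
width: 87.5
```

Run:
```python
from h import *
np.set_printoptions(precision=3,suppress=True)
G=np.array([600.7,-160.1,36.9]);M=target(DY,LEAN,-1)
P=G-130*M[:,0]; print(P,*move(P,M)); print(ctrl.get_obs()["qvel"])
print(move(G,M))
im=ctrl.get_image("wrist")[:,:,::-1];cv2.imwrite("pics/w13.png",im)
```

```text
[ 515.787 -190.838  130.414] [-0.002 -0.031  0.393] [ 0.002 -0.004 -0.002]
[ 0.014 -0.012  0.02  -0.002 -0.002  0.003]
(array([12.998, -0.054,  0.448]), array([ 0.002, -0.004, -0.002]))
```

View pics/w13.png

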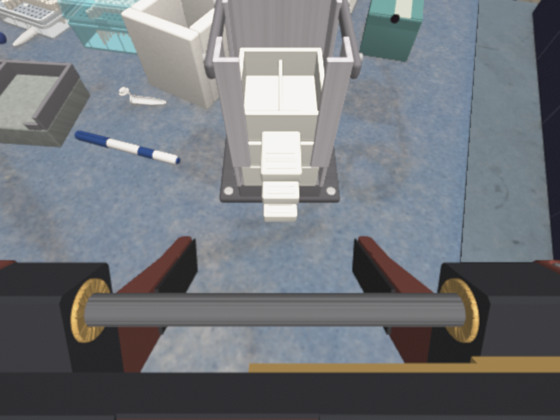

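The stack of three is in place, with the lowest tab tip at (265–297, 212). I'll correct by +4 mm in tool z and advance.

>>> servo_tool([
  [[2.5,0,0.4,0.002,-0.003,0,8.78],[5.5,0,0.44,0.002,-0.003,0,8.78],[8.5,-0.03,0.44,0.002,-0.003,0,7],[11,-0.05,0.44,0.002,-0.003,0,6],[13,-0.05,0.44,0.002,-0.003,0,6],[13,-0.05,0.44,0.002,-0.003,0,6],[13,-0.05,0.44,0.002,-0.003,0,6],[13,-0.05,0.44,0.002,-0.003,0,6]],
])

```text
t: 12.98
ee_pos: [600.5, -160.7, 38.1]
orientation: [1.328, 0.86, -0.355]
ft_force: [0.5, -0.6, -0.1]
width: 60.0
```

Run:
```python
from h import *
np.set_printoptions(precision=3,suppress=True)
G=np.array([600.7,-160.1,36.9]);M=target(DY,LEAN,-1)
print(*move(G,M),ctrl.get_obs()["qvel"],ctrl.get_obs()["ft_force"])
im=ctrl.get_image("wrist")[:,:,::-1];cv2.imwrite("pics/w14.png",im)
```

```text
[ 0.109 -0.056 -0.048] [ 0.001 -0.    -0.002] [-0.018 -0.019 -0.001  0.002 -0.001 -0.001] [ 0.467 -0.619 -0.139]
```

View pics/w14.png

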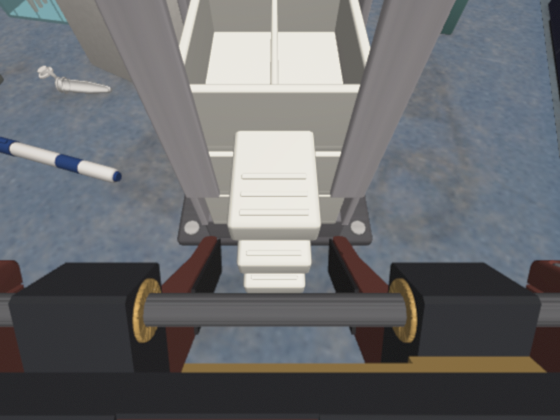

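>>> servo_tool([
  [[0.08,-0.05,-0.04,0,0,0,6],[0.08,-0.05,-0.04,0,0,0,2.4],[0.08,-0.05,-0.04,0,0,0,2.4],[0.08,-0.05,-0.04,0,0,0,2.4],[0.08,-0.05,-0.04,0,0,0,2.4],[0.08,-0.05,-0.04,0,0,0,2.4],[0.08,-0.05,-0.04,0,0,0,2.4],[0.08,-0.05,-0.04,0,0,0,2.4]],
])

```text
t: 13.7
ee_pos: [601.4, -161.6, 37.1]
orientation: [1.328, 0.857, -0.356]
ft_force: [-1.9, -1.5, 2.8]
width: 29.8
```

>>> servo_tool([
  [[0,0,0,0,0,0,2.4],[0,0,0,0,0,0,2.4],[0,0,0,0,0,0,2.4]],
])

```text
t: 13.95
ee_pos: [601.5, -161.6, 37.1]
orientation: [1.328, 0.857, -0.356]
ft_force: [-1.3, -2.1, 3.5]
width: 29.9
```

Run:
```python
from h import *
np.set_printoptions(precision=3,suppress=True)
G=np.array([600.7,-160.1,36.9]);M=target(DY,LEAN,-1)
o=ctrl.get_obs();print(*move(G,M),o["ft_force"],o["ee_pos"],o["width"])
im=ctrl.get_image("wrist")[:,:,::-1];cv2.imwrite("pics/w15.png",im)
```

```text
[ 0.    -0.029 -0.17 ] [ 0.     0.002 -0.003] [-1.35  -2.088  3.541] [ 601.473 -161.627   37.109] 29.900975641219592
```

View pics/w15.png

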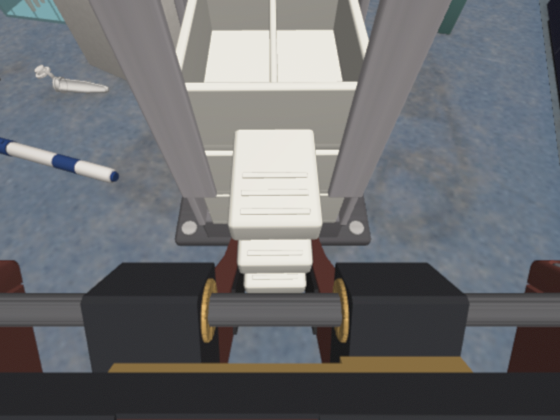

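Tab gripped at 29.9 mm with small forces. Drawing trough 2 out.

>>> servo_tool([
  [[-0.35,-0.36,0,0,0,0,2.4],[-1.04,-1.08,0,0,0,0,2.4],[-1.74,-1.8,0,0,0,0,2.4],[-2.43,-2.52,0,0,0,0,2.4],[-3.13,-3.24,0,0,0,0,2.4],[-3.82,-3.96,0,0,0,0,2.4],[-4.17,-4.32,0,0,0,0,2.4],[-4.17,-4.32,0,0,0,0,2.4]],
])

```text
t: 14.67
ee_pos: [543.2, -182.6, 36.4]
orientation: [1.329, 0.858, -0.359]
ft_force: [-3.0, 0.3, 2.3]
width: 29.8
```

Run:
```python
from h import *
o=ctrl.get_obs();print(o["ft_force"],o["ee_pos"],o["width"])
im=ctrl.get_image("wrist")[:,:,::-1];cv2.imwrite("pics/w16.png",im)
```

```text
[-3.03998946  0.3063589   2.30621784] [ 543.21108    -182.56283869   36.38975614] 29.786293453195736
```

View pics/w16.png

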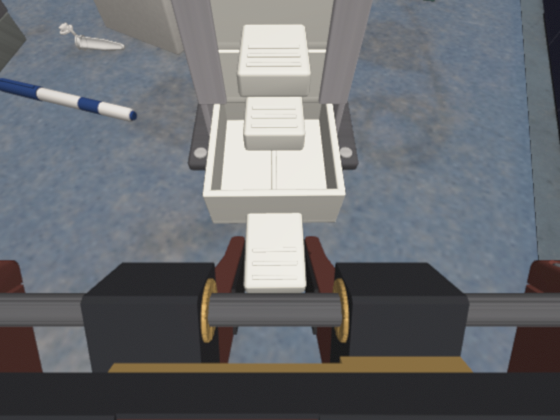

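>>> servo_tool([
  [[-0.69,-0.72,0,0,0,0,2.4],[-1.74,-1.8,0,0,0,0,2.4],[-2.78,-2.88,0,0,0,0,2.4],[-3.82,-3.96,0,0,0,0,2.4],[-4.87,-5.03,0,0,0,0,2.4],[-5.91,-6.11,0,0,0,0,2.4],[-6.95,-7.19,0,0,0,0,2.4],[-7.5,-7.76,0,0,0,0,2.4]],
])

```text
t: 15.38
ee_pos: [441.6, -218.7, 36.1]
orientation: [1.328, 0.859, -0.358]
ft_force: [0.3, -0.0, -0.7]
width: 29.9
```

>>> servo_tool([
  [[-0.15,-0.16,0,0,0,0,2.4],[-0.15,-0.16,0,0,0,0,2.4],[-0.15,-0.16,0,0,0,0,2.4],[-0.15,-0.16,0,0,0,0,2.4]],
])

```text
t: 15.72
ee_pos: [441.9, -219.2, 36.6]
orientation: [1.327, 0.858, -0.355]
ft_force: [0.6, 0.4, 0.0]
width: 29.7
```

Run:
```python
from h import *
o=ctrl.get_obs();print(o["ft_force"],o["ee_pos"],o["width"])
im=ctrl.get_image("wrist")[:,:,::-1];cv2.imwrite("pics/w17.png",im)
cv2.imwrite("pics/w17z.png",cv2.resize(im[70:290,190:360],None,fx=2.7,fy=2.7,interpolation=cv2.INTER_CUBIC))
cv2.imwrite("pics/s17.png",cv2.resize(ctrl.get_image("scene")[120:270,240:420,::-1],None,fx=4,fy=4))
```

```text
[0.59915816 0.38475571 0.01887656] [ 441.90303672 -219.20390257   36.5652446 ] 29.730468243198626
```

View pics/w17z.png

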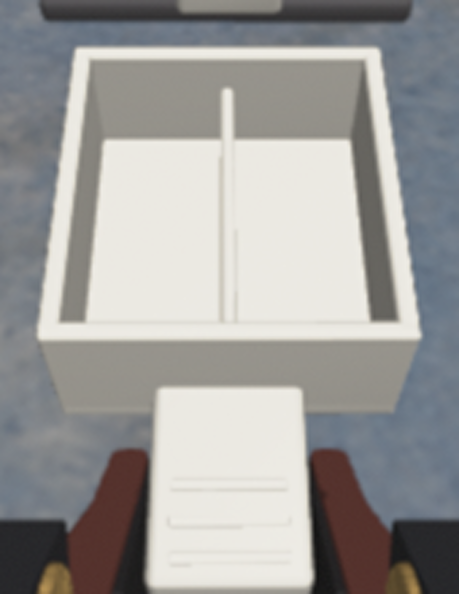

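View pics/s17.png

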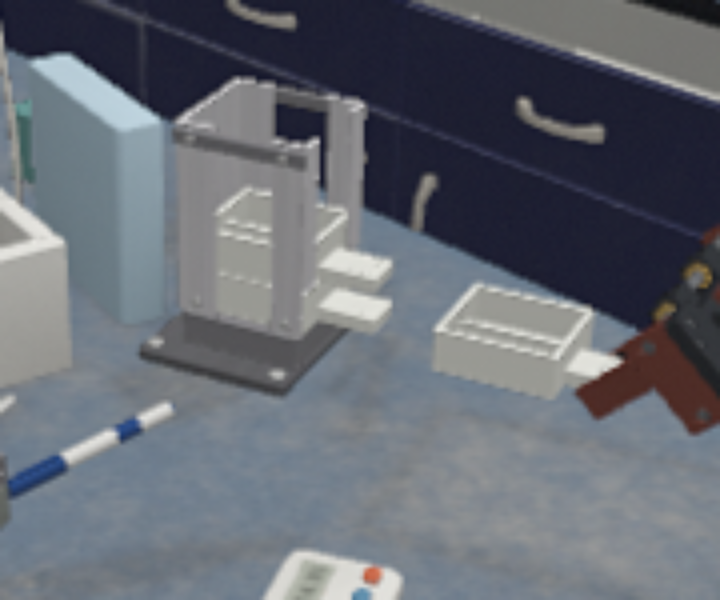

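The second drop is confirmed, with two troughs left on the dispenser floor. Trough 2 sits about 3 mm nearer the tool than trough 1 did, and I've allowed for that. On to the right bay.

Run:
```python
from h import *
np.set_printoptions(precision=3,suppress=True)
M=target(TY,LEAN,-1);P=np.array([577.9,157.2,113.])
print(*move(P,M))
```

```text
[ 12.319  23.733 -30.733] [ 0.063 -0.059 -0.003]
```

>>> servo_tool([
  [[-2,1.9,0,0,0,0,2.4],[-4,3.85,0,0,0,0,2.4],[-5.75,5.56,0,0,0,0,2.4],[-4.85,6.47,-1.5,0,0,0,2.4],[-3.6,7.7,-3.7,0,0,0,2.4],[-2.3,9.0,-5.8,0,0,0,2.4],[-1.05,10.3,-8,0,0,0,2.4],[0.2,11.6,-10.1,0,0,0,2.4]],
])

```text
t: 16.48
ee_pos: [486.9, -94.0, 115.9]
orientation: [1.328, 0.858, -0.356]
ft_force: [0.6, -0.2, -0.8]
width: 30.2
```

>>> servo_tool([
  [[1.5,1.5,-2.6,0.01,-0.01,0,2.4],[3,3,-5.1,0.02,-0.02,0,2.4],[4.5,4.5,-7.7,0.03,-0.03,0,2.4],[6,6,-10.2,0.04,-0.04,0,2.4],[7.5,7.5,-12.8,0.05,-0.05,0,2.4],[9,9,-15.3,0.063,-0.059,0,2.4],[9.5,9.5,-16,0.063,-0.059,0,2.4],[9.5,9.5,-16,0.063,-0.059,0,2.4]],
])

```text
t: 17.15
ee_pos: [559.5, 104.4, 114.1]
orientation: [1.367, 0.805, -0.417]
ft_force: [0.2, -0.6, -1.0]
width: 29.8
```

Run:
```python
from h import *
np.set_printoptions(precision=3,suppress=True)
M=target(TY,LEAN,-1);P=np.array([577.9,157.2,113.])
print(*move(P,M),ctrl.get_obs()["ee_pos"],ctrl.get_obs()["width"])
```

```text
[ 2.283  2.188 -4.611] [ 0.003 -0.003 -0.004] [559.523 104.409 114.072] 29.752540076629664
```

>>> servo_tool([
  [[1.1,1.1,-2.3,0.003,-0.003,-0.003,2.4],[2.2,2.1,-4.4,0.003,-0.003,-0.003,2.4],[2.28,2.19,-4.6,0.003,-0.003,-0.003,2.4],[3.28,1.22,-4.6,0.003,-0.003,-0.003,2.4],[4.28,0.25,-4.6,0.003,-0.003,-0.003,2.4],[5.28,-0.72,-4.6,0.003,-0.003,-0.003,2.4],[6.3,-1.7,-4.6,0.003,-0.003,-0.003,2.4],[6.3,-1.7,-4.6,0.003,-0.003,-0.003,2.4]],
])

```text
t: 17.82
ee_pos: [575.7, 151.8, 54.0]
orientation: [1.369, 0.805, -0.433]
ft_force: [-0.4, 0.1, -0.8]
width: 29.7
```

>>> servo_tool([
  [[0,0,0,0,0,0,2.4],[0,0,0,0,0,0,2.4]],
])

```text
t: 17.98
ee_pos: [577.3, 152.6, 56.9]
orientation: [1.37, 0.802, -0.429]
ft_force: [-0.0, -0.8, -0.9]
width: 29.9
```

Run:
```python
from h import *
np.set_printoptions(precision=3,suppress=True)
M=target(TY,LEAN,-1);P=np.array([577.9,157.2,55.])
o=ctrl.get_obs();print(*move(P,M),o["ee_pos"],o["width"],o["qvel"],o["ft_force"])
im=ctrl.get_image("wrist")[:,:,::-1];cv2.imwrite("pics/w18.png",im)
cv2.imwrite("pics/w18z.png",cv2.resize(im[180:270,190:370],None,fx=4.4,fy=4.4,interpolation=cv2.INTER_CUBIC))
```

```text
[ 0.259 -0.005 -0.434] [-0.005  0.004  0.001] [577.294 152.561  56.895] 29.90583522873401 [ 0.005 -0.015 -0.005  0.007 -0.    -0.003] [-0.02  -0.81  -0.916]
```

View pics/w18z.png

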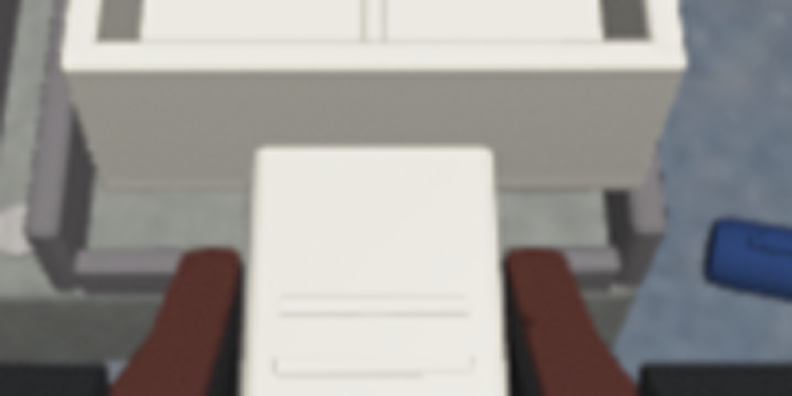

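View pics/w18.png

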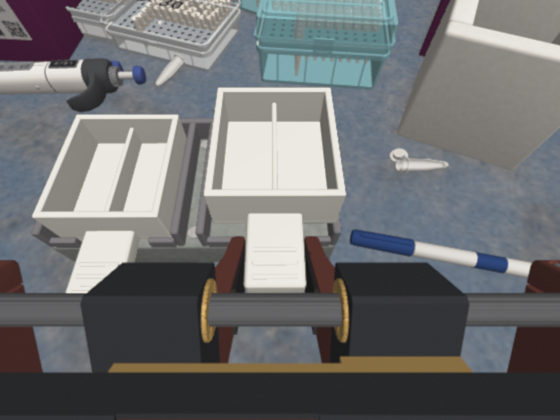

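The trough is about 4 mm right of the bay in the image, which agrees with the pose error. Correcting.

>>> servo_tool([
  [[0,0,-0.42,-0.004,0.003,0,2.4],[0,0,-0.42,-0.004,0.003,0,2.4],[0.2,-0.2,-0.42,-0.004,0.003,0,2.4],[0.2,-0.2,-0.42,-0.004,0.003,0,2.4],[0.2,-0.2,-0.42,-0.004,0.003,0,2.4]],
])

```text
t: 18.45
ee_pos: [576.2, 157.4, 53.8]
orientation: [1.367, 0.805, -0.425]
ft_force: [0.6, 0.8, -0.2]
width: 29.8
```

Run:
```python
from h import *
np.set_printoptions(precision=3,suppress=True)
M=target(TY,LEAN,-1);P=np.array([577.9,157.2,55.])
o=ctrl.get_obs();print(*move(P,M),o["ee_pos"],o["width"],o["qvel"],o["ft_force"])
im=ctrl.get_image("wrist")[:,:,::-1];cv2.imwrite("pics/w19.png",im)
cv2.imwrite("pics/w19z.png",cv2.resize(im[180:270,190:370],None,fx=4.4,fy=4.4,interpolation=cv2.INTER_CUBIC))
```

```text
[0.018 0.199 0.065] [-0.     0.001  0.   ] [576.229 157.422  53.752] 29.82427391911285 [-0.003  0.002 -0.     0.002 -0.002 -0.   ] [ 0.55   0.777 -0.171]
```

View pics/w19z.png

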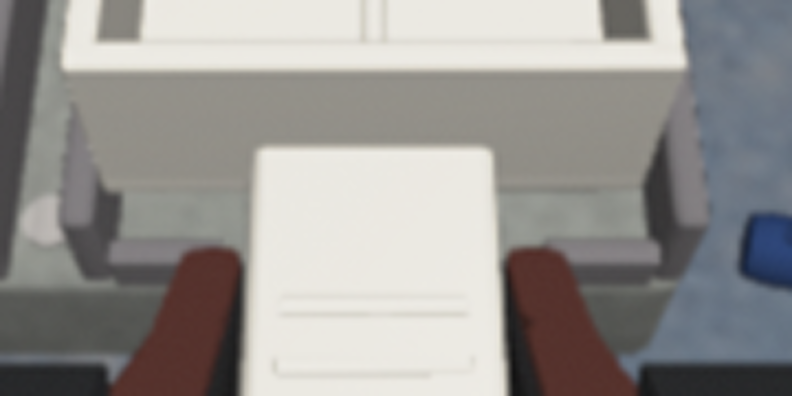

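>>> servo_tool([
  [[0.1,0.11,0.1,0,0,0,2.4],[0.1,0.11,0.1,0,0,0,2.4],[0.38,-0.17,0.1,0,0,0,2.4],[0.67,-0.45,0.1,0,0,0,2.4],[0.89,-0.66,0.1,0,0,0,2.4],[0.89,-0.66,0.1,0,0,0,2.4],[0.89,-0.66,0.1,0,0,0,2.4]],
])

```text
t: 19.08
ee_pos: [577.7, 156.6, 42.2]
orientation: [1.367, 0.806, -0.426]
ft_force: [0.1, -0.0, -0.4]
width: 29.5
```

Run:
```python
from h import *
np.set_printoptions(precision=3,suppress=True)
M=target(TY,LEAN,-1);P=np.array([577.9,157.2,33.])
o=ctrl.get_obs();print(*move(P,M),o["ee_pos"],o["width"],o["qvel"],o["ft_force"])
im=ctrl.get_image("wrist")[:,:,::-1];cv2.imwrite("pics/w20.png",im)
cv2.imwrite("pics/w20z.png",cv2.resize(im[75:270,190:370],None,fx=3,fy=3,interpolation=cv2.INTER_CUBIC))
```

```text
[ 0.686 -0.607 -0.049] [-0.     0.001  0.001] [577.652 156.628  42.153] 29.517852383419346 [-0.    -0.008  0.    -0.     0.    -0.   ] [ 0.124 -0.015 -0.36 ]
```

View pics/w20z.png

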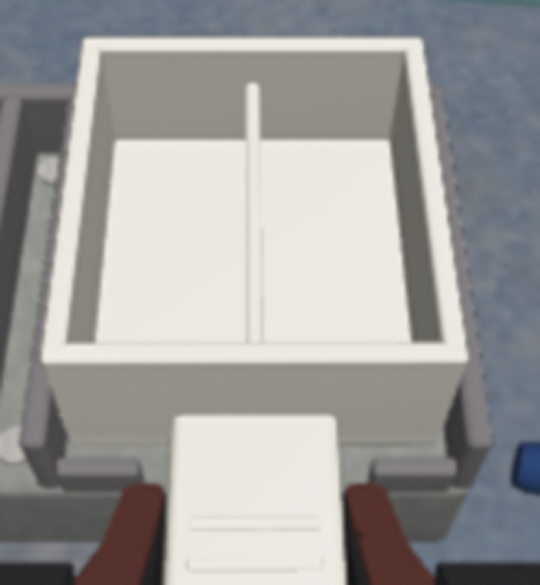

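It's centred, with equal gaps either side of the tab and front clearance as before. Lowering and releasing.

>>> servo_tool([
  [[0.2,-0.2,0,0,0,0,2.4],[0.4,-0.39,0,0,0,0,2.4],[0.55,-0.53,0,0,0,0,2.4],[0.66,-0.64,0,0,0,0,2.4],[0.66,-0.64,0,0,0,0,2.4],[0.66,-0.64,0,0,0,0,2.4]],
])

```text
t: 19.63
ee_pos: [578.0, 156.8, 33.6]
orientation: [1.367, 0.805, -0.425]
ft_force: [-1.4, 0.2, 1.7]
width: 29.5
```

Run:
```python
from h import *
np.set_printoptions(precision=3,suppress=True)
o=ctrl.get_obs();print(o["ee_pos"],o["width"],o["ft_force"])
im=ctrl.get_image("wrist")[:,:,::-1]
cv2.imwrite("pics/w21z.png",cv2.resize(im[75:270,190:370],None,fx=3,fy=3,interpolation=cv2.INTER_CUBIC))
```

```text
[577.955 156.776  33.61 ] 29.48415588965555 [-1.403  0.192  1.697]
```

View pics/w21z.png

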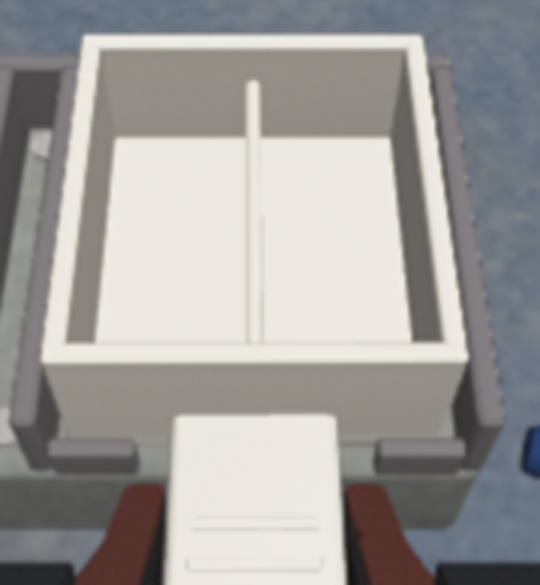

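The upward force shows it has touched the floor. Releasing.

>>> servo_tool([
  [[0,0,0,0,0,0,6],[0,0,0,0,0,0,6],[0,0,0,0,0,0,6],[0,0,0,0,0,0,6],[0,0,0,0,0,0,6]],
])

```text
t: 20.1
ee_pos: [578.0, 156.7, 33.6]
orientation: [1.367, 0.805, -0.425]
ft_force: [-0.5, -0.1, -0.1]
width: 58.2
```

>>> servo_tool([
  [[-1.5,0,0,0,0,0,6.5],[-4,0,0,0,0,0,8],[-8,0,0,0,0,0,8],[-12,0,0,0,0,0,8],[-15,0,0,0,0,0,8],[-15,0,0,0,0,0,8],[-15,0,0,0,0,0,8]],
])

```text
t: 20.68
ee_pos: [477.4, 129.9, 143.0]
orientation: [1.368, 0.803, -0.423]
ft_force: [0.7, -0.9, 0.4]
width: 79.9
```

Run:
```python
from h import *
W=cam("wrist");np.savez("w22.npz",K=W[0],V=W[1])
im=ctrl.get_image("wrist")[:,:,::-1];cv2.imwrite("pics/w22.png",im)
cv2.imwrite("pics/w22z.png",cv2.resize(im[70:240,130:400],None,fx=2.9,fy=2.9,interpolation=cv2.INTER_CUBIC))
im=ctrl.get_image("top")[:,:,::-1];cv2.imwrite("pics/t22.png",cv2.resize(im[100:300,130:410],None,fx=2.8,fy=2.8,interpolation=cv2.INTER_CUBIC))
im=ctrl.get_image("scene")[:,:,::-1];cv2.imwrite("pics/s22.png",cv2.resize(im[120:320,130:370],None,fx=3,fy=3,interpolation=cv2.INTER_CUBIC))
```

```text
(no output)
```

View pics/w22z.png

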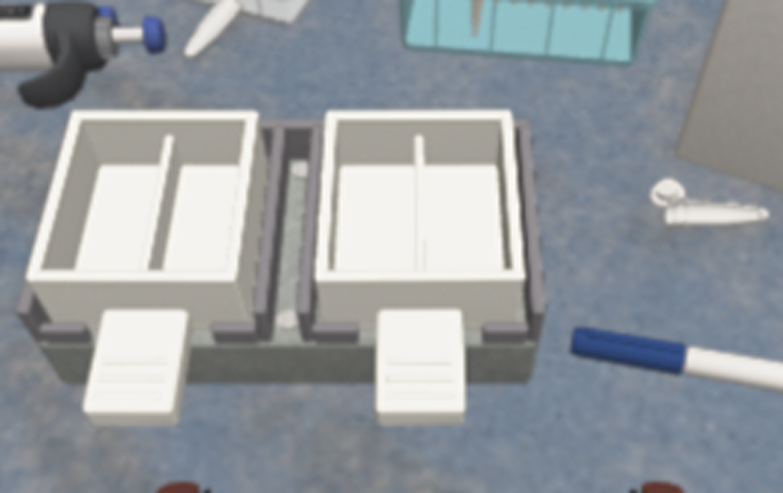

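View pics/t22.png

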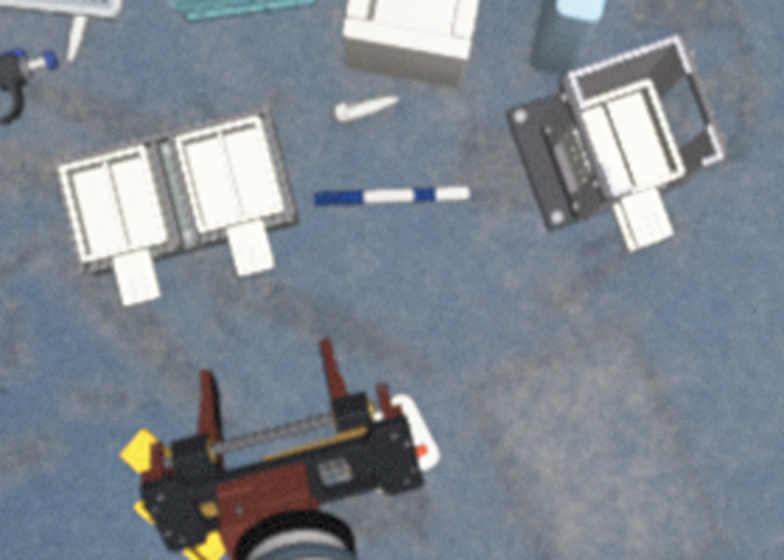

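View pics/s22.png

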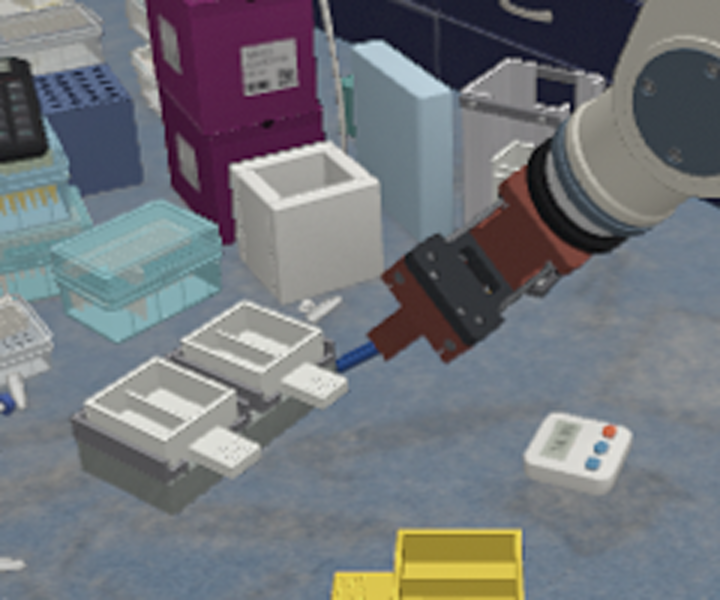

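The final views agree. Both troughs are seated level between the stops with their tabs over the front edge. The stack of two is in place, and the timer and marker are undisturbed. The gripper is clear, so I'm handing in.

Run:
```python
from workcell import ctrl
print(ctrl.close_job())
```

```text
the job is handed in; nothing more can be done
None
```

I drew the two lowest troughs out by their tabs, let the stack drop after each, and set the first in the left bay and the second in the right bay. The job was handed in at about 21 s of the 72 s allowed; it returned no verdict.

**Final checks:**
- **Troughs in the tray:** the last wrist, top and scene pictures show both seated and level behind the front stops, with their tabs hanging over the front edge. I judged seating from these pictures and the small contact force before release; I did not compute a final position or tilt.
- **Stack:** the scene view showed it drop onto the dispenser floor after each draw. The last top view shows the stack in place, though the arm hid part of the dispenser in the last scene picture.
- **Timer, marker and forces:** the timer and marker look unmoved. All the force readings I saw were a few newtons.

**Disagreements on the way:**
- My first tray estimate from the top view put the left bay about 3 mm off sideways. I corrected it from the wrist pictures before lowering.
- The views differed by a few millimetres on the forward position, so I used a compromise. The last pictures before release showed about 3 mm of clearance at the front stops.
- Trough 2 was gripped about 3 mm nearer the tool than trough 1, and I allowed for that when placing it.

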